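# Make up two hydraulics exercise kits

### The arm

A 6-joint arm with a two-finger parallel gripper is mounted at the origin on the work surface. World frame = base frame: x ahead of the robot, y to its left, z up, the work surface at z = 0. Lengths are in m, angles in degrees, forces in N, time in s.
With the tool pointing down it reaches from about 0.35 to 0.875 m from the base axis. Payload 4.2 kg.
Tool frame: the origin (TCP) lies midway between the tips of the shut fingers; the grasp point (between the pads) lies 19 mm behind it (r.grasp_offset is the distance from the TCP to the grasp point, in m); z points along the fingers, y is the direction in which the jaws open and shut (so a half turn about z gives the same grasp; the last joint's range is limited). The gripper opens to 87 mm and grips with 3 to 60 N. Pads are 19 mm wide; open, the fingers measure 117 mm over their backs; the gripper's body (75 mm by 190 mm) begins 51 mm behind the grasp point.
Start: joints at [-60.871, 22.042, 0.453, 0, -68.411, -14.817], TCP at [0.155, -0.606, 0.223] pointing down, gripper open.
Joint ranges: [-179.83, 179.83], [-69.29, 118.12], [-61.27, 80.66], [-181.25, 117.63], [-171.15, -9.14], [-177.46, 177.46]. Speed limits (degrees/s): [159.86, 159.86, 180, 180, 180, 180].

### API

Orientations are given as a 3x3 rotation matrix whose columns are the frame's x, y, z axes.
In Python, from station import r gives the robot as it stands.
- The arm moves only by the shell command python3 -m crank 'ROWS'. ROWS is JSON, a list of rows, each a list of 3 entries, a list of its own where there are three numbers: the closure, from -1 (fully open) to 1 (shut), so that 0 is half open, then the shift along the tool's x, y, z as a fraction of full scale, then the turn, a rotation vector about the tool's x, y, z as a fraction of full scale. In form: [[fingers, [dx, dy, dz], [wx, wy, wz]], ...]. A call has 1 to 8 rows; each row shifts and turns the commanded pose from where the row before left it, along the tool's axes as they then stand; what a row does not reach is not made up. Full scale, the value 1, is 100 mm for a shift and 45 degrees for a turn. A row lasts 1/10 s, in which the tool goes at most 50 mm and 8.59 degrees, less where a joint would pass 70% of its speed; a pose out of reach is approached as far as the arm can. A call with a number of a shift or a turn outside -1 to 1 is refused whole. A call with a gripper value outside its range is refused whole. The fingers move at their own pace and stop on an object; the grip force is fixed at half the most. Time passes only in rows, so rows that do not move let the fingers close. It gives the time, the measured TCP pose, the force and the opening at its end, in the units of the state.
- r.sense(): the state, without advancing time (a new reading comes with each control period).
- r.capture(name): name is "scene" or "side" or "wrist"; returns a dict with "img" (400x640x3 uint8, blue, green, red), "fx", "fy", "cx", "cy" (pixels), "dist" ([k1, k2, p1, p2, k3] as OpenCV has them; the pictures are not rectified), "R" (3x3) and "t" (3): a world point X has camera coordinates R X + t. Camera axes: x right, y down, z forward; pixel columns grow to the right and rows downward; lengths in m; the calibration is good to about 2 mm. A picture is of the moment at which its call begins. There is no depth.
- r.finish_job(): hands the job in, once; it reports no verdict.
The state is a dict: "time_s": time; "joints": joint angles; "joint_velocities": joint speeds; "effort": joint torques, N m; "tcp_pos": TCP position; "ee_rot": TCP orientation; "wrist_force": force on the tool from outside, world axes, zero at the start; "moment": the same for the moment, N m; "gripper_width": opening from 0.0 (shut) to 1.0 (fully open).
Only numpy, scipy, OpenCV 4.12 (cv2) and the standard library are available. Lean on these libraries where they do the work, as an engineer would, in place of code of your own. Each camera call takes 0.05 s, during which the arm holds its last target.

### The job

Make up the two exercise kits for the trainees from the fittings laid out on the black mat. The pressure-measuring kit, in the tray with two compartments, gets the pressure gauge and one tee; the shut-off kit, in the tray with three compartments, gets the other tee, the ball valve and the check valve. Put one part in each compartment, set down (not dropped) flat on the tray floor the same way up as it is now, and leave the spare elbow, port block and plug where they are.

Things in the scene. Friction and masses are not known exactly. Their poses are not given: they have to be found in the camera images.
- gauge_center (a point): Pressure gauge lying on its back, white dial up: round steel case 54 mm across, 30 mm high, about 0.2 kg. Its brass stem (14 mm thick, clear of the mat) points to the gauge's -x and ends 55 mm from the case's axis. Point: on the case's axis, 15 mm above the underside.
- tee_1_center (a point): Steel tee fitting lying flat, outline 70 (x) x 48 (y) mm, 28 mm high, about 0.24 kg: straight run along its x, one branch to its +y, nutted ends 27 mm thick. Point: centre of the outline, 14 mm above the underside. Its flat back is 24 mm from it to -y, the branch's flat end 24 mm to +y: grip 48 mm across y here. The two tees are alike; either suits either kit.
- tee_2_center (a point): Steel tee fitting lying flat, outline 70 (x) x 48 (y) mm, 28 mm high, about 0.24 kg: straight run along its x, one branch to its +y, nutted ends 27 mm thick. Point: centre of the outline, 14 mm above the underside. Its flat back is 24 mm from it to -y, the branch's flat end 24 mm to +y: grip 48 mm across y here. The two tees are alike; either suits either kit.
- ball_valve_center (a point): Ball valve: square steel body 34 (x) x 30 (y) mm, 34 mm high, with a nutted pipe end (28 mm thick) on either side along its x, 74 mm long over all; on top a flat aluminium wing handle along x, 56 mm long, 13 wide, its top 48 mm above the underside. About 0.3 kg. Point: centre of the square body, 17 mm above the underside; grip the body across y, 30 mm.
- check_valve_center (a point): Inline check valve standing on end: steel barrel 33 mm in diameter up to 40 mm, a hexagon of the same width to 54 mm, then a threaded neck 20 mm across to 62 mm. About 0.22 kg. Point: on its axis, half-way up, 31 mm above the underside.
- tray_two: Fixed open grey plastic tray with two equal compartments in a row along its x, each 98 (x) by 116 (y) mm inside; walls 4 mm thick, 22 mm high, cross walls 19 mm high. Outside 208 x 124 mm. Origin: centre of its underside, on the drip mat (mat top at z = 3 mm); floor of the compartments 4 mm above it, their centres at x = -51 and +51 mm, y = 0 in its frame.
- tray_three: Fixed open grey plastic tray with three equal compartments in a row along its x, each 98 (x) by 116 (y) mm inside; walls 4 mm thick, 22 mm high, cross walls 19 mm high. Outside 310 x 124 mm. Origin: centre of its underside, on the drip mat (mat top at z = 3 mm); floor of the compartments 4 mm above it, their centres at x = -102, 0 and +102 mm, y = 0 in its frame.
- elbow_center (a point): Spare, not wanted: loose steel elbow fitting, two nutted ends at a right angle (to its +x and +y), about 48 x 48 mm, 26 mm high. Point: the middle of its outline, 13 mm above the underside.
- port_block_center (a point): Spare, not wanted: loose aluminium port block, 64 (x) x 36 (y) x 30 mm, three round ports in its top. Point: its centre.
- plug_center (a point): Spare, not wanted: loose low steel blanking plug, a hexagon on a round flange, 36 mm across, 18 mm high. Point: its centre.
There are look-alikes about, which are no part of the job. What is shaped like the part that bears ball_valve_center but blue is not meant.

How it is judged (in metres and radians):
At the end, for the whole second after the job is handed in: Each kit complete in its tray, exactly one part in every compartment (centre within 36 mm along, 46 mm across), resting on the tray floor (within 6 mm), the same way up (tilt under 0.15 rad), at rest; elbow, port block and plug within 20 mm of where they lay (((y of tee_1_center in the frame of tray_two between -0.046 and 0.046 m and z of tee_1_center in the frame of tray_two between 0.012 and 0.024 m and angle between each of tee_1_center, tee_2_center's own z axis and vertical below 0.15 rad and y of tee_2_center in the frame of tray_three between -0.046 and 0.046 m and z of tee_2_center in the frame of tray_three between 0.012 and 0.024 m and (x of gauge_center in the frame of tray_two between -0.087 and -0.015 m or x of tee_1_center in the frame of tray_two between -0.087 and -0.015 m) and (x of gauge_center in the frame of tray_two between 0.015 and 0.087 m or x of tee_1_center in the frame of tray_two between 0.015 and 0.087 m) and (x of tee_2_center in the frame of tray_three between -0.138 and -0.066 m or x of ball_valve_center in the frame of tray_three between -0.138 and -0.066 m or x of check_valve_center in the frame of tray_three between -0.138 and -0.066 m) and (x of tee_2_center in the frame of tray_three between -0.036 and 0.036 m or x of ball_valve_center in the frame of tray_three between -0.036 and 0.036 m or x of check_valve_center in the frame of tray_three between -0.036 and 0.036 m) and (x of tee_2_center in the frame of tray_three between 0.066 and 0.138 m or x of ball_valve_center in the frame of tray_three between 0.066 and 0.138 m or x of check_valve_center in the frame of tray_three between 0.066 and 0.138 m)) or (y of tee_2_center in the frame of tray_two between -0.046 and 0.046 m and z of tee_2_center in the frame of tray_two between 0.012 and 0.024 m and angle between each of tee_2_center, tee_1_center's own z axis and vertical below 0.15 rad and y of tee_1_center in the frame of tray_three between -0.046 and 0.046 m and z of tee_1_center in the frame of tray_three between 0.012 and 0.024 m and (x of gauge_center in the frame of tray_two between -0.087 and -0.015 m or x of tee_2_center in the frame of tray_two between -0.087 and -0.015 m) and (x of gauge_center in the frame of tray_two between 0.015 and 0.087 m or x of tee_2_center in the frame of tray_two between 0.015 and 0.087 m) and (x of tee_1_center in the frame of tray_three between -0.138 and -0.066 m or x of ball_valve_center in the frame of tray_three between -0.138 and -0.066 m or x of check_valve_center in the frame of tray_three between -0.138 and -0.066 m) and (x of tee_1_center in the frame of tray_three between -0.036 and 0.036 m or x of ball_valve_center in the frame of tray_three between -0.036 and 0.036 m or x of check_valve_center in the frame of tray_three between -0.036 and 0.036 m) and (x of tee_1_center in the frame of tray_three between 0.066 and 0.138 m or x of ball_valve_center in the frame of tray_three between 0.066 and 0.138 m or x of check_valve_center in the frame of tray_three between 0.066 and 0.138 m))) and y of gauge_center in the frame of tray_two between -0.046 and 0.046 m and z of gauge_center in the frame of tray_two between 0.013 and 0.025 m and angle between each of gauge_center, ball_valve_center, check_valve_center's own z axis and vertical below 0.15 rad and y of ball_valve_center in the frame of tray_three between -0.046 and 0.046 m and z of ball_valve_center in the frame of tray_three between 0.015 and 0.027 m and y of check_valve_center in the frame of tray_three between -0.046 and 0.046 m and z of check_valve_center in the frame of tray_three between 0.029 and 0.041 m and linear speed of each of gauge, tee_1, tee_2, ball_valve, check_valve below 0.02 m/s and distance of each of elbow_center, port_block_center, plug_center from where it was at the start of the episode below 0.02 m); the robot touches nothing.
It fails at once if a spare (elbow, port block or plug) shifted by more than 20 mm (distance of any of elbow_center, port_block_center, plug_center from where it was at the start of the episode above 0.02 m).
It fails at once if a part dropped or thrown (over 0.7 m/s out of the fingers) ((linear speed of gauge above 0.7 m/s and contact force between gauge and the fingers below 0.05 N) or (linear speed of tee_1 above 0.7 m/s and contact force between tee_1 and the fingers below 0.05 N) or (linear speed of tee_2 above 0.7 m/s and contact force between tee_2 and the fingers below 0.05 N) or (linear speed of ball_valve above 0.7 m/s and contact force between ball_valve and the fingers below 0.05 N) or (linear speed of check_valve above 0.7 m/s and contact force between check_valve and the fingers below 0.05 N)).
It also fails if it takes over 112 s, if anything falls off the work surface, if the arm or the gripper's body presses on something with over 40 N, if the wrist force passes 120 N, or if a joint passes its speed limit or range.

## Working session

There is one attempt and no reset: what is moved stays moved. The work goes in short steps, Python scripts to look and compute and a shell command to move; the robot and the scene stay as the last step left them, time stands still between calls to the robot, and variables do not carry over. Pictures are saved under pics/ and viewed, and the job is handed in when it is done.

```bash
ls; mkdir -p pics; python3 - <<'E'
from station import r
import cv2
s=r.sense();print(s)
for n in ["scene","side","wrist"]:
    c=r.capture(n);cv2.imwrite(f"pics/a_{n}.png",c["img"]);print(n,c["fx"],c["cx"],c["cy"],c["dist"],c["R"],c["t"])
E
```

```text
pics
{'time_s': 0.0, 'joints': array([-6.08708541e+01,  2.20897524e+01,  3.81505453e-01, -2.87468942e-02,
       -6.84146854e+01, -1.48159353e+01]), 'joint_velocities': array([-0.07183595,  0.01123231,  0.12599052, -0.06942635, -0.03113294,
       -0.02693758]), 'effort': array([ 1.41848082e-03, -3.90661919e+01,  1.87402439e+01,  4.21969593e+00,
        1.10295473e-02, -1.91135400e-04]), 'tcp_pos': array([ 0.15437248, -0.60500699,  0.22148269]), 'ee_rot': array([[-9.69004464e-01, -2.47042393e-01, -6.36864157e-04],
       [-2.47043194e-01,  9.69002190e-01,  2.10127607e-03],
       [ 9.80184951e-05,  2.19347884e-03, -9.99997590e-01]]), 'wrist_force': array([-0.06263884, -0.50978152,  0.52951232]), 'moment': array([ 0.0159379 ,  0.00596298, -0.04027986]), 'gripper_width': 0.9977373632443656}
scene 475.9372936769233 315.9471541034888 197.48608056044617 [-0.06231397  0.          0.          0.          0.        ] [[ 0.75022944  0.6611588   0.00498332]
 [ 0.51686627 -0.58176449 -0.62801221]
 [-0.41231668  0.47372896 -0.77818753]] [-0.34138374 -0.19212789  1.30331563]
side 475.5507111313006 321.19396674790215 200.40642587434726 [-0.11280892  0.          0.          0.          0.        ] [[-0.881417   -0.47233    -0.00290682]
 [-0.36374125  0.68267932 -0.63375173]
 [ 0.30132438 -0.55754221 -0.77353106]] [0.41333742 0.19306294 0.8892526 ]
wrist 295.1633833837092 321.06696223321853 198.4436310586577 [-0.05486281  0.          0.          0.          0.        ] [[-0.24545591  0.96940646  0.00158464]
 [ 0.94024932  0.23767472  0.2438072 ]
 [ 0.23597164  0.06133387 -0.96982243]] [ 0.62402373 -0.03060095  0.39001877]
```

View pics/a_scene.png

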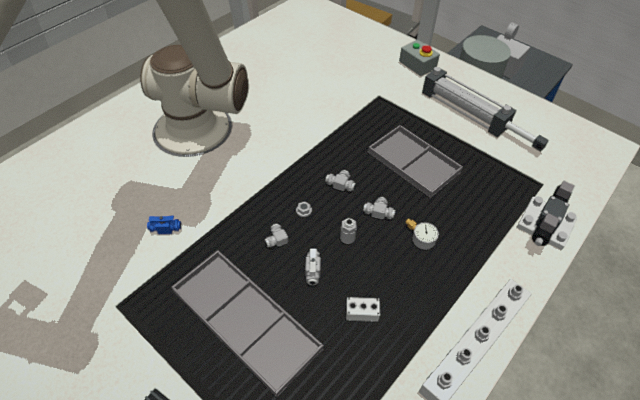

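View pics/a_side.png

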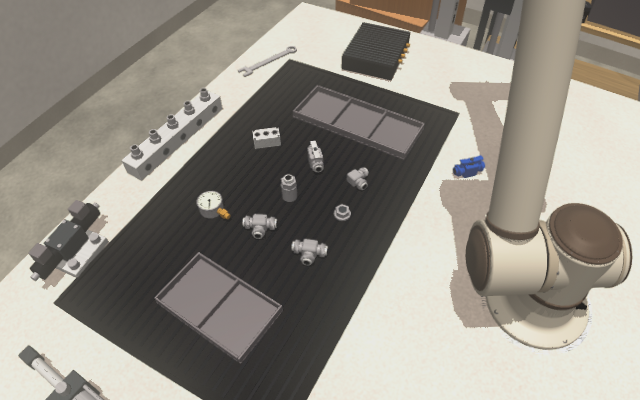

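View pics/a_wrist.png

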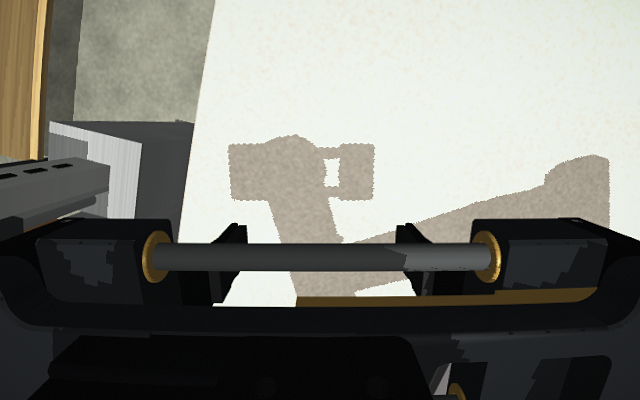

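The scene view shows the 3-compartment tray at about (247,320) and the 2-compartment tray at (415,160). The parts are the tees (340,181) and (379,210), check valve (348,231), gauge (425,233) and ball valve (313,267). The spares are at (277,236), (304,209) and (363,308), and the blue decoy at (164,225). Next I'll measure them.

```bash
cat > h.py <<'E'
import numpy as np, cv2
from station import r
def K(c): return np.array([[c["fx"],0,c["cx"]],[0,c["fy"],c["cy"]],[0,0,1.]])
def ray(c,uv):
    p=cv2.undistortPoints(np.array(uv,float).reshape(-1,1,2),K(c),np.array(c["dist"],float)).reshape(-1,2)
    d=np.c_[p,np.ones(len(p))]@np.array(c["R"]); o=-np.array(c["R"]).T@np.array(c["t"])
    return o,d
def onz(c,uv,z):
    o,d=ray(c,uv); return o+d*((z-o[2])/d[:,2])[:,None]
def proj(c,X):
    rv=cv2.Rodrigues(np.array(c["R"]))[0]
    return cv2.projectPoints(np.array(X,float).reshape(-1,1,3),rv,np.array(c["t"],float),K(c),np.array(c["dist"],float))[0].reshape(-1,2)
E
python3 - <<'E'
from h import *
import json
for n,(x0,y0,x1,y1) in [("scene",(250,155,450,335)),("side",(185,110,385,275))]:
    c=r.capture(n);im=c["img"]
    np.save(f"{n}.npy",c,allow_pickle=True)
    cr=im[y0:y1,x0:x1]; cv2.imwrite(f"pics/b_{n}.png",cv2.resize(cr,None,fx=4,fy=4,interpolation=cv2.INTER_CUBIC)[:600*2])
    g=cv2.cvtColor(im,cv2.COLOR_BGR2GRAY); m=(g>75).astype(np.uint8); 
    m=cv2.morphologyEx(m,cv2.MORPH_OPEN,np.ones((2,2),np.uint8))
    k,l,st,ce=cv2.connectedComponentsWithStats(m)
    for i in range(1,k):
        if 60<st[i,4]<12000: print(n,st[i],ce[i].round(1),onz(c,ce[i],.02)[0].round(3))
E
```

```text
scene [ 370  126   93   67 2538] [416.2 160.4] [0.539 0.289 0.02 ]
scene [326 171  30  21 393] [341.5 181.5] [0.442 0.108 0.02 ]
scene [364 198  32  22 444] [380.1 209.6] [0.564 0.101 0.02 ]
scene [297 202  16  16 195] [304.5 209.8] [ 0.433 -0.016  0.02 ]
scene [342 219  16  26 317] [348.9 231.7] [0.549 0.005 0.02 ]
scene [407 220  33  30 614] [424.6 234.7] [0.681 0.11  0.02 ]
scene [266 224  23  24 350] [277.5 237.1] [ 0.44  -0.112  0.02 ]
scene [306 249  16  36 454] [313.6 266.6] [ 0.55  -0.115  0.02 ]
scene [ 173  251  151  144 8762] [249.2 322.6] [ 0.539 -0.294  0.02 ]
scene [347 298  35  25 743] [363.4 310. ] [ 0.69  -0.124  0.02 ]
side [ 294   86  132   70 4054] [362.4 119.8] [ 0.507 -0.29   0.02 ]
side [253 128  29  22 491] [267.2 138.6] [ 0.682 -0.12   0.02 ]
side [308 141  17  31 349] [315.9 156.6] [ 0.548 -0.122  0.02 ]
side [348 168  22  23 330] [358.6 178. ] [ 0.432 -0.108  0.02 ]
side [282 175  15  28 346] [289.4 188.7] [ 0.552 -0.008  0.02 ]
side [197 192  34  28 651] [212.2 205.7] [0.675 0.112 0.02 ]
side [335 205  17  17 233] [342.9 213.2] [ 0.418 -0.002  0.02 ]
side [243 215  35  23 527] [260.1 224.3] [0.556 0.105 0.02 ]
side [476 231  13  43 294] [482.2 249.1] [ 0.13  -0.052  0.02 ]
side [292 240  37  25 593] [309.8 250. ] [0.435 0.112 0.02 ]
side [ 156  253  127  108 6364] [220.2 306.8] [0.519 0.299 0.02 ]
```

View pics/b_scene.png

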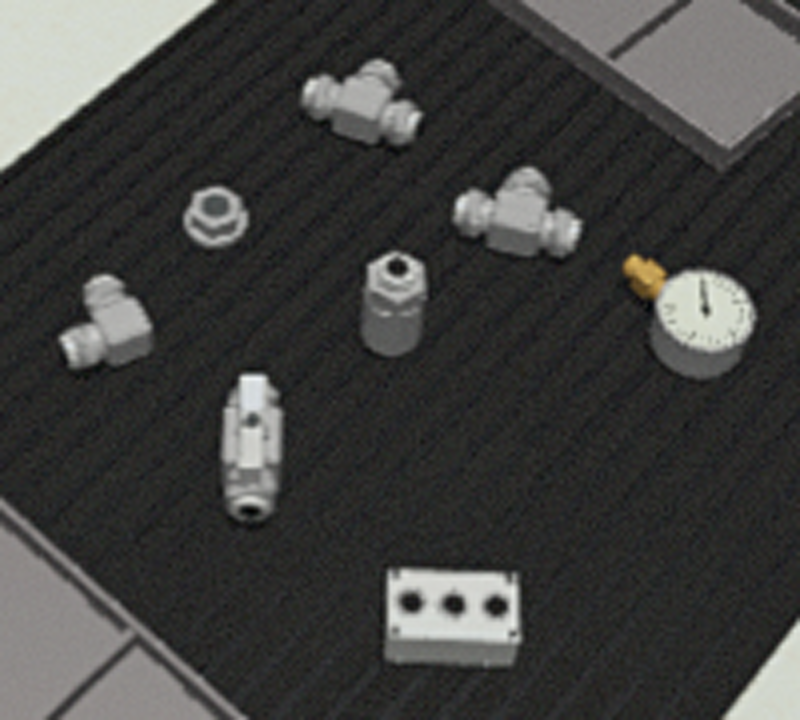

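View pics/b_side.png

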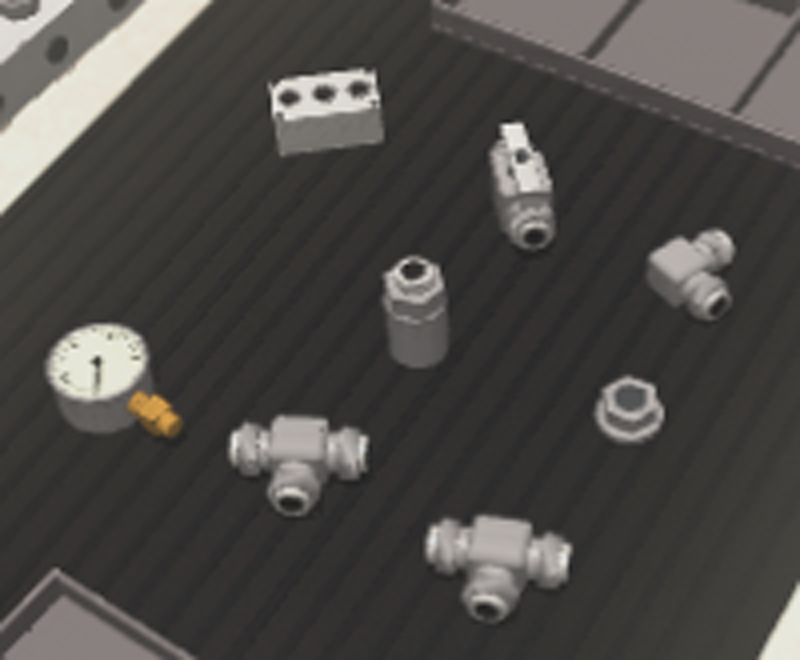

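```bash
python3 - <<'E'
from h import *
cs=np.load("scene.npy",allow_pickle=True).item();cd=np.load("side.npy",allow_pickle=True).item()
S=lambda p:[250+p[0]/4-.375,155+p[1]/4-.375]; D=lambda p:[185+p[0]/4-.375,110+p[1]/4-.375]
def tri(a,b):
    (o1,d1),(o2,d2)=ray(cs,S(a)),ray(cd,D(b));d1=d1[0];d2=d2[0]
    t=np.linalg.lstsq(np.c_[d1,-d2],o2-o1,rcond=None)[0];p,q=o1+t[0]*d1,o2+t[1]*d2
    return (p+q)/2,np.linalg.norm(p-q)
for n,a,b in [("gauge dial",(706,311),(97,361)),("chk top",(397,266),(413,270)),("bv pivot",(252,419),(520,157)),
 ("gauge stem end",(630,265),(172,426)),("port mid",(455,604),(324,93)),("plug",(217,206),(631,398))]:
    p,e=tri(a,b);print(n,p.round(4),round(e,4))
# masks->crops at 8x of tees & ball valve
ims=[]
for c,cen in [(cs,(341,181)),(cs,(380,209)),(cs,(313,267)),(cd,(310,250)),(cd,(260,224)),(cd,(316,156))]:
    x,y=cen; ims.append(cv2.resize(c["img"][y-22:y+22,x-22:x+22],(264,264),interpolation=cv2.INTER_CUBIC))
cv2.imwrite("pics/c.png",np.vstack([np.hstack(ims[:3]),np.hstack(ims[3:])]))
E
```

```text
gauge dial [0.6829 0.1092 0.0321] 0.0006
chk top [ 0.5494 -0.0008  0.066 ] 0.0007
bv pivot [ 0.5483 -0.1166  0.0495] 0.0001
gauge stem end [0.6295 0.1178 0.0179] 0.0007
port mid [ 0.6871 -0.123   0.0339] 0.0013
plug [ 0.4246 -0.0098  0.021 ] 0.0023
```

View pics/c.png

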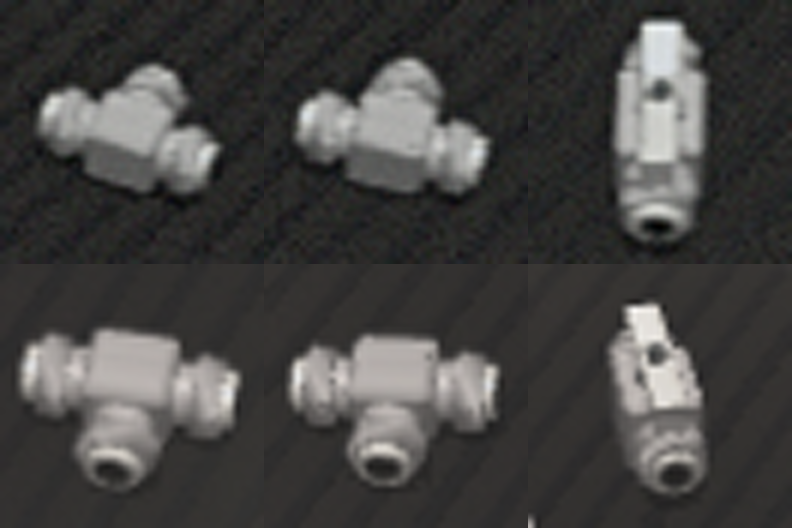

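```bash
python3 - <<'E'
from h import *
cs=np.load("scene.npy",allow_pickle=True).item();cd=np.load("side.npy",allow_pickle=True).item()
cen={"A":((341,181),(310,250)),"B":((380,209),(260,224)),"V":((313,267),(316,156))}
def px(c,p): return [c[0]-22+(p[0]+.5)/6-.5,c[1]-22+(p[1]+.5)/6-.5]
def tri(k,a,b):
    (o1,d1),(o2,d2)=ray(cs,px(cen[k][0],a)),ray(cd,px(cen[k][1],b));d1=d1[0];d2=d2[0]
    t=np.linalg.lstsq(np.c_[d1,-d2],o2-o1,rcond=None)[0];p,q=o1+t[0]*d1,o2+t[1]*d2
    return (p+q)/2,np.linalg.norm(p-q)
for k,n,a,b in [("A","L",(44,120),(236,134)),("A","R",(215,166),(25,106)),("B","L",(35,128),(233,130)),("B","R",(223,160),(29,118)),
  ("V","+",(133,22),(132,141)),("V","-",(129,163),(115,42))]:
    p,e=tri(k,a,b);print(k,n,p.round(4),round(e,4))
for c,nm in ((cs,"s"),(cd,"d")):
  g=cv2.cvtColor(c["img"],cv2.COLOR_BGR2GRAY); m=cv2.morphologyEx((g>75).astype(np.uint8),cv2.MORPH_OPEN,np.ones((2,2),np.uint8))
  for s in ([(416,160),(249,322)] if nm=="s" else [(220,306),(362,119)]):
    m2=cv2.morphologyEx(m,cv2.MORPH_CLOSE,np.ones((7,7),np.uint8))
    k,l=cv2.connectedComponents(m2);lab=l[s[1],s[0]]
    ct=max(cv2.findContours((l==lab).astype(np.uint8),cv2.RETR_EXTERNAL,cv2.CHAIN_APPROX_NONE)[0],key=cv2.contourArea)
    q=onz(c,ct.reshape(-1,2),.025)[:,:2]
    rc=cv2.minAreaRect((q*1000).astype(np.float32));print(nm,s,rc)
E
```

```text
A L [0.4059 0.0929 0.0159] 0.0004
A R [0.4736 0.118  0.0179] 0.0018
B L [0.5301 0.083  0.0146] 0.0005
B R [0.5948 0.1153 0.0188] 0.0019
V + [ 0.5321 -0.0954  0.05  ] 0.0036
V - [ 0.5661 -0.1391  0.0485] 0.0011
s (416, 160) ((534.1892700195312, 292.1797790527344), (126.40122985839844, 208.9270477294922), 84.2184066772461)
s (249, 322) ((524.4578247070312, -290.7130432128906), (125.42496490478516, 310.3910827636719), 88.42424774169922)
d (220, 306) ((526.1011962890625, 296.659423828125), (127.25621032714844, 208.73593139648438), 84.01512145996094)
d (362, 119) ((515.0514526367188, -280.61138916015625), (144.85235595703125, 316.11517333984375), 88.52108764648438)
```

```bash
cat > plan.py <<'E'
import sys; from h import *
x,y,z,j=map(float,sys.argv[1:5]); s=r.sense(); R=np.array(s["ee_rot"])
cur=np.degrees(np.arctan2(R[1,1],R[0,1])); dj=(j-cur+90)%180-90
Rt=cv2.Rodrigues(np.array([0,0,np.radians(dj)]))[0]@R
# exact vertical tool at target jaw angle
a=np.radians(cur+dj); Y=np.array([np.cos(a),np.sin(a),0]);Z=np.array([0,0,-1.]);V=np.c_[np.cross(Y,Z),Y,Z]
w=cv2.Rodrigues(R.T@V)[0].ravel()
d=np.array([x,y,z])-s["tcp_pos"]
print("t",round(s["time_s"],2),"tcp",s["tcp_pos"].round(4),"jaw",round(cur,1),"j6",s["joints"][5].round(0),"F",s["wrist_force"].round(1),"w",round(float(s["gripper_width"])*87,1))
print("turn units",(np.degrees(w)/45).round(3),"| shift after turn",(V.T@d*10).round(3),"| shift before turn",(R.T@d*10).round(3))
E
python3 plan.py 0.5487 -0.117 0.20 38
```

```text
t 0.25 tcp [ 0.1544 -0.6053  0.222 ] jaw 104.3 j6 -15.0 F [0.6 0.  0.2] w 87.2
turn units [ 1.000e-03 -1.000e-03  1.473e+00] | shift after turn [1.421 6.113 0.22 ] | shift before turn [-5.027  3.757  0.224]
```

```bash
python3 -m crank '[[-1,[-0.2,0.15,0],[0,0,0]],[-1,[-0.34,0.25,0.02],[0,0,0]],[-1,[-0.34,0.25,0.02],[0,0,0]],[-1,[-0.34,0.25,0.02],[0,0,0]],[-1,[-0.34,0.25,0.02],[0,0,0]],[-1,[-0.34,0.25,0.02],[0,0,0]],[-1,[-0.34,0.25,0.02],[0,0,0]],[-1,[-0.34,0.25,0.02],[0,0,0]]]'
python3 -m crank '[[-1,[-0.34,0.25,0.02],[0,0,0]],[-1,[-0.34,0.25,0.02],[0,0,0]],[-1,[-0.34,0.25,0.02],[0,0,0]],[-1,[-0.34,0.25,0.02],[0,0,0]],[-1,[-0.34,0.25,0.02],[0,0,0]],[-1,[-0.34,0.25,0],[0,0,0]],[-1,[-0.34,0.25,0],[0,0,0]],[-0.5,[-0.3,0.25,0],[0,0,0]]]'
python3 -m crank '[[-0.5,[0,0,0],[0,0,0.184]],[-0.5,[0,0,0],[0,0,0.184]],[-0.5,[0,0,0],[0,0,0.184]],[-0.5,[0,0,0],[0,0,0.184]],[-0.5,[0,0,0],[0,0,0.184]],[-0.5,[0,0,0],[0,0,0.184]],[-0.5,[0,0,0],[0,0,0.184]],[-0.5,[0,0,0],[0,0,0.184]]]'
python3 -m crank '[[-0.5,[0,0,0],[0,0,0]],[-0.5,[0,0,0],[0,0,0]]]'
python3 plan.py 0.5487 -0.117 0.20 38
python3 - <<'E'
from h import *
c=r.capture("wrist");cv2.imwrite("pics/d.png",c["img"]); np.save("w1.npy",c,allow_pickle=True)
E
```

```text
time_s: 1.05
tcp_pos: [0.3584, -0.3562, 0.2086]
ee_rot: [[-0.969, -0.247, 0.0], [-0.247, 0.969, -0.0], [-0.0, -0.0, -1.0]]
wrist_force: [0.4, -0.1, -0.5]
gripper_width: 0.999
time_s: 1.85
tcp_pos: [0.5689, -0.096, 0.1985]
ee_rot: [[-0.969, -0.248, 0.0], [-0.248, 0.969, -0.0], [-0.0, -0.0, -1.0]]
wrist_force: [-0.6, 0.4, 0.6]
gripper_width: 0.969
time_s: 2.65
tcp_pos: [0.5677, -0.0976, 0.1984]
ee_rot: [[-0.612, 0.791, -0.0], [0.791, 0.612, 0.0], [0.0, -0.0, -1.0]]
wrist_force: [0.9, -0.4, -0.5]
gripper_width: 0.752
time_s: 2.85
tcp_pos: [0.5677, -0.0976, 0.1985]
ee_rot: [[-0.619, 0.785, -0.0], [0.785, 0.619, 0.0], [0.0, -0.0, -1.0]]
wrist_force: [0.3, -0.4, -0.1]
gripper_width: 0.75
t 2.85 tcp [ 0.5677 -0.0976  0.1985] jaw 38.2 j6 -148.0 F [ 0.3 -0.4 -0.1] w 65.3
turn units [-0.    -0.     0.005] | shift after turn [-0.035 -0.269 -0.015] | shift before turn [-0.034 -0.269 -0.015]
```

View pics/d.png

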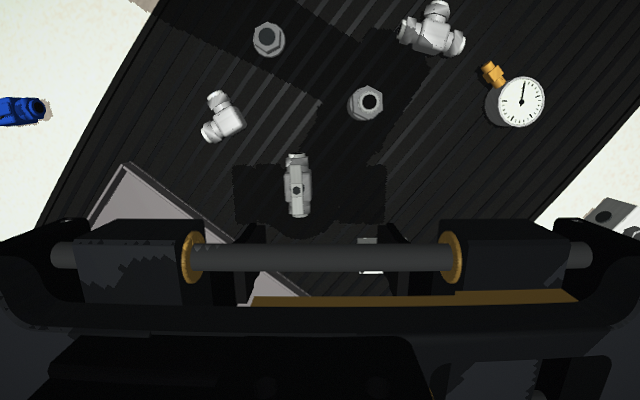

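The wrist view shows the ball valve with its handle pivot at about (296,190). The check valve is at (366,102), the gauge at (518,101) and a tee at (433,30). I'll compare these with the triangulated positions.

```bash
python3 - <<'E'
from h import *
c=np.load("w1.npy",allow_pickle=True).item()
print(onz(c,[(296,190)],.051),onz(c,[(368,101)],.065),onz(c,[(519,102)],.033))
p=onz(c,[(295,164),(298,216)],.051);print(p,np.degrees(np.arctan2(*(p[1]-p[0])[1::-1])))
p=onz(c,[(402,38),(462,45)],.017);print("teeB run",p)
print(r.sense()["joints"])
x,y=430,30
ims=[cv2.resize(c["img"][a:a+60,b:b+80],None,fx=5,fy=5,interpolation=cv2.INTER_CUBIC) for a,b in [(0,392),(150,256)]]
cv2.imwrite("pics/e.png",np.hstack(ims))
E
```

```text
[[ 0.54756301 -0.11628854  0.051     ]] [[ 5.48188390e-01 -1.46004792e-04  6.50000000e-02]] [[0.68046945 0.10875838 0.033     ]]
[[ 0.52981645 -0.0944949   0.051     ]
 [ 0.56694078 -0.13837566  0.051     ]] -49.767863091956684
teeB run [[0.53827797 0.080678   0.017     ]
 [0.59419227 0.11740217 0.017     ]]
[ 6.34476156e+00  1.83501337e+01 -8.69885598e+00  3.71597521e-05
 -6.29593830e+01 -1.48124094e+02]
```

View pics/e.png

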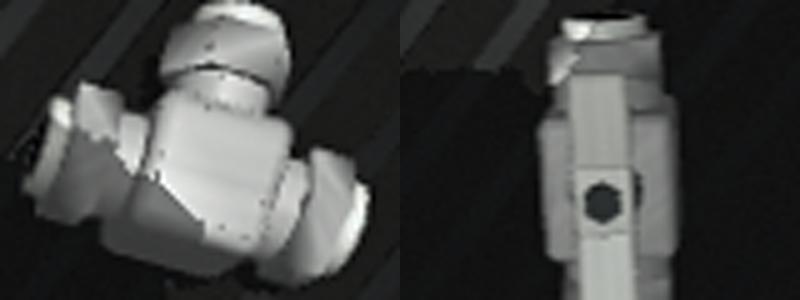

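```bash
python3 -m crank '[[-0.5,[-0.03,-0.27,0.1],[0,0,-0.02]],[-0.5,[0,0,0.35],[0,0,0]],[-0.5,[0,0,0.35],[0,0,0]],[-0.5,[0,0,0.3],[0,0,0]]]'; python3 plan.py 0.548 -0.1167 0.01 39
```

```text
time_s: 3.3
tcp_pos: [0.5479, -0.1168, 0.0873]
ee_rot: [[-0.63, 0.776, -0.0], [0.776, 0.63, 0.0], [0.0, 0.0, -1.0]]
wrist_force: [0.5, 0.7, 0.5]
gripper_width: 0.749
t 3.3 tcp [ 0.5479 -0.1168  0.0873] jaw 39.1 j6 -145.0 F [0.5 0.7 0.5] w 65.2
turn units [ 0.    -0.     0.002] | shift after turn [0.    0.002 0.773] | shift before turn [-0.     0.002  0.773]
```

```bash
python3 -m crank '[[-0.5,[0,0,0.25],[0,0,0]],[-0.5,[0,0,0.25],[0,0,0]],[-0.5,[0,0,0.2],[0,0,0]],[-0.5,[0,0,0.07],[0,0,0]],[-0.5,[0,0,0],[0,0,0]],[1,[0,0,0],[0,0,0]],[1,[0,0,0],[0,0,0]],[1,[0,0,0],[0,0,0]]]'; python3 -m crank '[[1,[0,0,0],[0,0,0]],[1,[0,0,0],[0,0,0]],[1,[0,0,0],[0,0,0]],[1,[0,0,0],[0,0,0]]]';python3 plan.py 0.548 -0.1167 0.01 39
```

```text
time_s: 4.1
tcp_pos: [0.5491, -0.1166, 0.0127]
ee_rot: [[-0.629, 0.777, 0.002], [0.777, 0.629, 0.0], [-0.001, 0.002, -1.0]]
wrist_force: [0.0, 0.0, 0.5]
gripper_width: 0.565
time_s: 4.5
tcp_pos: [0.5485, -0.1167, 0.0119]
ee_rot: [[-0.629, 0.777, 0.0], [0.777, 0.629, -0.0], [-0.0, 0.0, -1.0]]
wrist_force: [-1.2, 0.0, 3.4]
gripper_width: 0.344
t 4.5 tcp [ 0.5485 -0.1167  0.0119] jaw 39.0 j6 -146.0 F [-1.2  0.   3.4] w 29.9
turn units [ 0.  0. -0.] | shift after turn [ 0.003 -0.004  0.019] | shift before turn [ 0.003 -0.004  0.019]
```

```bash
python3 -m crank '[[1,[0,0,-0.1],[0,0,0]],[1,[0,0,-0.2],[0,0,0]],[1,[0,0,-0.3],[0,0,0]],[1,[0,0,-0.3],[0,0,-0.1]],[1,[0,0,-0.2],[0,0,-0.18]],[1,[0,0,0],[0,0,-0.18]],[1,[0,0,0],[0,0,-0.18]],[1,[0,0,0],[0,0,-0.18]]]'; python3 -m crank '[[1,[0,0,0],[0,0,-0.18]],[1,[0,0,0],[0,0,-0.09]],[1,[0,0,0],[0,0,0]],[1,[0,0,0],[0,0,0]]]';python3 plan.py 0.521 -0.291 0.12 88.4
```

```text
time_s: 5.3
tcp_pos: [0.5475, -0.1165, 0.1214]
ee_rot: [[-0.971, 0.239, -0.001], [0.239, 0.971, 0.001], [0.001, 0.0, -1.0]]
wrist_force: [-0.3, 1.1, -3.2]
gripper_width: 0.343
time_s: 5.7
tcp_pos: [0.5479, -0.1166, 0.1213]
ee_rot: [[-0.999, 0.036, -0.001], [0.036, 0.999, 0.0], [0.001, 0.0, -1.0]]
wrist_force: [-0.2, 0.1, -3.9]
gripper_width: 0.346
t 5.7 tcp [ 0.5479 -0.1166  0.1213] jaw 87.9 j6 -97.0 F [-0.2  0.1 -3.9] w 30.1
turn units [ 0.    -0.001 -0.011] | shift after turn [ 0.22  -1.751  0.013] | shift before turn [ 0.205 -1.752  0.013]
```

```bash
python3 -m crank '[[1,[0.02,-0.15,0],[0,0,0]],[1,[0.04,-0.3,0],[0,0,0]],[1,[0.04,-0.35,0],[0,0,0]],[1,[0.04,-0.35,0],[0,0,0]],[1,[0.04,-0.3,0],[0,0,0]],[1,[0.03,-0.2,0],[0,0,0]],[1,[0,-0.1,0],[0,0,0]],[1,[0,0,0],[0,0,0]]]';python3 plan.py 0.521 -0.291 0.016 88.4
python3 - <<'E'
from h import *
c=r.capture("wrist");cs=r.capture("scene"); cd=r.capture("side"); 
cv2.imwrite("pics/f.png",np.vstack([np.hstack([cv2.resize(cs["img"][230:400,150:340],None,fx=2,fy=2),cv2.resize(cd["img"][70:240,270:460],None,fx=2,fy=2)])]))
def P(cam,x,y,z,yaw=-1.6,o=(.521,-.291)):
    a=np.radians(yaw);return proj(cam,[(o[0]+x*np.cos(a)-y*np.sin(a),o[1]+x*np.sin(a)+y*np.cos(a),z)])[0].round(1)
for n,cam,(ox,oy) in (("s",cs,(150,230)),("d",cd,(270,70))):
    for x,y in [(-.155,-.062),(.155,-.062),(.155,.062),(-.155,.062)]: print(n,(P(cam,x,y,.025)-[ox,oy])*2, P(cam,x,y,.025))
E
```

```text
time_s: 6.5
tcp_pos: [0.5209, -0.2922, 0.1213]
ee_rot: [[-0.999, 0.037, -0.0], [0.037, 0.999, 0.0], [0.0, 0.0, -1.0]]
wrist_force: [0.4, -0.3, -3.4]
gripper_width: 0.344
t 6.5 tcp [ 0.5209 -0.2922  0.1213] jaw 87.9 j6 -78.0 F [ 0.4 -0.3 -3.4] w 29.9
turn units [ 0.    -0.    -0.012] | shift after turn [-1.000e-03  1.200e-02  1.053e+00] | shift before turn [-1.000e-03  1.200e-02  1.053e+00]
s [ 41.  113.6] [170.5 286.8]
s [251.2 327. ] [275.6 393.5]
s [345.6 229.4] [322.8 344.7]
s [134.   39.4] [217.  249.7]
d [308.6 105.6] [424.3 122.8]
d [93.4 29.2] [316.7  84.6]
d [44.4 81. ] [292.2 110.5]
d [269.4 166.6] [404.7 153.3]
```

View pics/f.png

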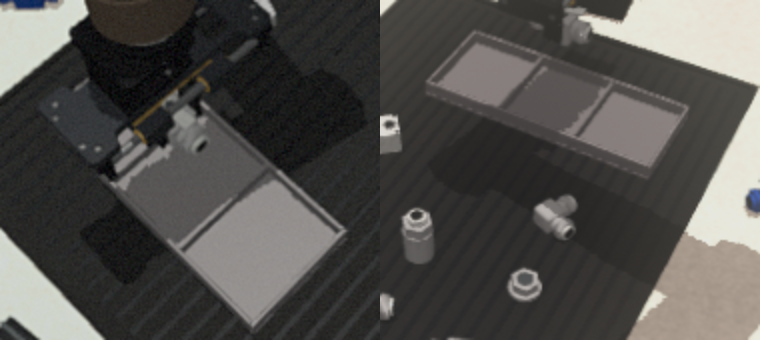

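The tray-three corners (scene crop (250,325) and (346,230)) match the prediction within 1–2 px. Lowering the valve now.

```bash
python3 -m crank '[[1,[0,0.01,0.2],[0,0,-0.01]],[1,[0,0,0.3],[0,0,0]],[1,[0,0,0.3],[0,0,0]],[1,[0,0,0.12],[0,0,0]],[1,[0,0,0.05],[0,0,0]],[1,[0,0,0.03],[0,0,0]],[1,[0,0,0.03],[0,0,0]],[1,[0,0,0],[0,0,0]]]';python3 plan.py 0.521 -0.291 0.016 88.4
```

```text
time_s: 7.45
tcp_pos: [0.522, -0.2899, 0.0194]
ee_rot: [[-1.0, 0.026, 0.002], [0.026, 1.0, -0.0], [-0.002, -0.0, -1.0]]
wrist_force: [-0.2, 0.4, -4.1]
gripper_width: 0.341
t 7.45 tcp [ 0.522  -0.2899  0.0194] jaw 88.5 j6 -78.0 F [-0.2  0.4 -4.1] w 29.7
turn units [-0.     0.002  0.002] | shift after turn [ 0.01  -0.011  0.034] | shift before turn [ 0.01  -0.011  0.034]
```

```bash
python3 -m crank '[[1,[0,0,0.015],[0,0,0]],[1,[0,0,0],[0,0,0]],[1,[0,0,0],[0,0,0]]]'; python3 plan.py 0.521 -0.291 0.016 88.4
```

```text
time_s: 7.75
tcp_pos: [0.5215, -0.2899, 0.0174]
ee_rot: [[-1.0, 0.027, 0.001], [0.027, 1.0, -0.0], [-0.001, -0.0, -1.0]]
wrist_force: [-0.5, 0.2, -3.2]
gripper_width: 0.344
t 7.75 tcp [ 0.5215 -0.2899  0.0174] jaw 88.5 j6 -78.0 F [-0.5  0.2 -3.2] w 29.9
turn units [-0.     0.001  0.002] | shift after turn [ 0.005 -0.011  0.014] | shift before turn [ 0.005 -0.011  0.014]
```

```bash
python3 -m crank '[[1,[0,0,0.012],[0,0,0]],[1,[0,0,0],[0,0,0]],[1,[0,0,0],[0,0,0]]]'; python3 plan.py 0.521 -0.291 0.016 88.4
```

```text
time_s: 8.05
tcp_pos: [0.5215, -0.2899, 0.0159]
ee_rot: [[-1.0, 0.027, 0.0], [0.027, 1.0, -0.0], [-0.0, -0.0, -1.0]]
wrist_force: [-0.1, -0.2, -3.0]
gripper_width: 0.345
t 8.05 tcp [ 0.5215 -0.2899  0.0159] jaw 88.5 j6 -78.0 F [-0.1 -0.2 -3. ] w 30.1
turn units [-0.     0.     0.002] | shift after turn [ 0.005 -0.011 -0.001] | shift before turn [ 0.005 -0.011 -0.001]
```

```bash
python3 -m crank '[[1,[0,0,0.01],[0,0,0]],[1,[0,0,0],[0,0,0]],[1,[0,0,0],[0,0,0]]]'; python3 -m crank '[[1,[0,0,0.005],[0,0,0]],[1,[0,0,0],[0,0,0]],[1,[0,0,0],[0,0,0]]]'
```

```text
time_s: 8.35
tcp_pos: [0.5216, -0.2899, 0.0159]
ee_rot: [[-1.0, 0.026, 0.001], [0.026, 1.0, -0.0], [-0.001, -0.0, -1.0]]
wrist_force: [-1.2, 1.0, 6.0]
gripper_width: 0.34
time_s: 8.65
tcp_pos: [0.5216, -0.2899, 0.0159]
ee_rot: [[-1.0, 0.026, 0.001], [0.026, 1.0, -0.0], [-0.001, -0.0, -1.0]]
wrist_force: [-3.3, 1.2, 7.7]
gripper_width: 0.343
```

```bash
python3 -m crank '[[-0.2,[0,0,0],[0,0,0]],[-0.2,[0,0,0],[0,0,0]],[-0.2,[0,0,0],[0,0,0]],[-0.2,[0,0,-0.1],[0,0,0]],[-0.2,[0,0,-0.3],[0,0,0]],[-0.2,[0,0,-0.4],[0,0,0]],[-0.2,[0,0,-0.3],[0,0,0]],[-0.3,[0,0,0],[0,0,0]]]'; python3 plan.py 0.549 -0.0005 0.12 88.4; python3 - <<'E'
from h import *
cs=r.capture("scene"); cd=r.capture("side"); 
cv2.imwrite("pics/g.png",np.vstack([np.hstack([cv2.resize(cs["img"][230:400,150:340],None,fx=2,fy=2),cv2.resize(cd["img"][70:240,270:460],None,fx=2,fy=2)])]))
E
```

```text
time_s: 9.45
tcp_pos: [0.5247, -0.2911, 0.1304]
ee_rot: [[-1.0, 0.026, 0.011], [0.025, 1.0, -0.004], [-0.011, -0.004, -1.0]]
wrist_force: [0.0, 0.7, 0.6]
gripper_width: 0.623
t 9.45 tcp [ 0.5247 -0.2911  0.1304] jaw 88.5 j6 -78.0 F [0.  0.7 0.6] w 54.2
turn units [-0.005  0.014  0.003] | shift after turn [-0.162  2.912  0.104] | shift before turn [-0.168  2.912  0.094]
```

View pics/g.png

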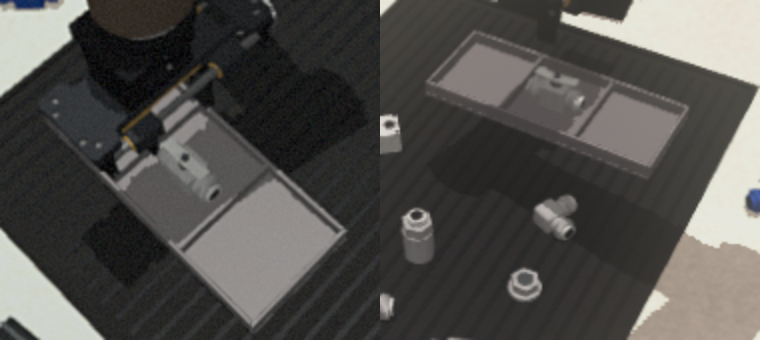

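The ball valve sits flat in the middle compartment (scene crop (190,170), side crop (555,87)). The check valve is next.

```bash
python3 -m crank '[[-0.3,[-0.01,0.15,0],[0,0,0]],[-0.3,[-0.02,0.38,0],[0,0,0]],[-0.3,[-0.02,0.4,0],[0,0,0]],[-0.3,[-0.02,0.4,0],[0,0,0]],[-0.3,[-0.02,0.4,0],[0,0,0]],[-0.3,[-0.02,0.4,0],[0,0,0]],[-0.3,[-0.03,0.4,0],[0,0,0]],[-0.3,[-0.02,0.3,0],[0,0,0]]]'; python3 -m crank '[[-0.3,[0,0.08,0],[0,0,0]],[-0.3,[0,0,0],[0,0,0]],[-0.3,[0,0,0],[0,0,0]]]'; python3 plan.py 0.549 -0.0005 0.012 88.4
```

```text
time_s: 10.35
tcp_pos: [0.5438, -0.0047, 0.123]
ee_rot: [[-1.0, 0.025, -0.003], [0.025, 1.0, -0.001], [0.003, -0.001, -1.0]]
wrist_force: [0.4, -0.6, -0.8]
gripper_width: 0.65
time_s: 10.65
tcp_pos: [0.5444, 0.0002, 0.1236]
ee_rot: [[-1.0, 0.027, -0.002], [0.027, 1.0, -0.0], [0.002, -0.001, -1.0]]
wrist_force: [-0.1, -0.7, -0.4]
gripper_width: 0.649
t 10.65 tcp [5.444e-01 2.000e-04 1.236e-01] jaw 88.5 j6 -109.0 F [-0.1 -0.7 -0.4] w 56.4
turn units [-0.001 -0.002  0.001] | shift after turn [-0.046 -0.005  1.116] | shift before turn [-0.048 -0.005  1.116]
```

```bash
python3 -m crank '[[-0.3,[-0.046,0,0],[0,0,0]],[-0.3,[0,0,0.2],[0,0,0]],[-0.3,[0,0,0.3],[0,0,0]],[-0.3,[0,0,0.3],[0,0,0]],[-0.3,[0,0,0.2],[0,0,0]],[-0.3,[0,0,0.1],[0,0,0]],[-0.3,[0,0,0],[0,0,0]],[-0.3,[0,0,0],[0,0,0]]]';python3 plan.py 0.549 -0.0005 0.012 88.4;  python3 -m crank '[[1,[0,0,0],[0,0,0]],[1,[0,0,0],[0,0,0]],[1,[0,0,0],[0,0,0]],[1,[0,0,0],[0,0,0]],[1,[0,0,0],[0,0,0]],[1,[0,0,0],[0,0,0]],[1,[0,0,0],[0,0,0]]]';python3 plan.py 0.549 -0.0005 0.012 88.4
```

```text
time_s: 11.45
tcp_pos: [0.5506, 0.0001, 0.015]
ee_rot: [[-1.0, 0.027, 0.001], [0.027, 1.0, 0.0], [-0.001, 0.0, -1.0]]
wrist_force: [-0.6, -0.3, 0.2]
gripper_width: 0.646
t 11.45 tcp [5.506e-01 1.000e-04 1.500e-02] jaw 88.4 j6 -108.0 F [-0.6 -0.3  0.2] w 56.2
turn units [0.    0.002 0.001] | shift after turn [ 0.015 -0.007  0.03 ] | shift before turn [ 0.016 -0.007  0.03 ]
time_s: 12.15
tcp_pos: [0.5499, 0.0006, 0.0148]
ee_rot: [[-1.0, 0.026, 0.001], [0.026, 1.0, 0.0], [-0.001, 0.0, -1.0]]
wrist_force: [-1.5, -0.2, 5.2]
gripper_width: 0.364
t 12.15 tcp [0.5499 0.0006 0.0148] jaw 88.5 j6 -108.0 F [-1.5 -0.2  5.2] w 31.7
turn units [0.    0.001 0.002] | shift after turn [ 0.009 -0.011  0.028] | shift before turn [ 0.009 -0.011  0.028]
```

```bash
python3 -m crank '[[1,[0,0,-0.1],[0,0,0]],[1,[0,0,-0.2],[0,0,0]],[1,[0,0,-0.3],[0,0,0]],[1,[0,0,-0.4],[0,0,0]],[1,[0,0,-0.3],[0,0,0]],[1,[0,0,0],[0,0,0]],[1,[0,0,0],[0,0,0]]]';python3 plan.py 0.623 -0.294 0.14 88.4; python3 - <<'E'
from h import *
cs=r.capture("scene"); cd=r.capture("side"); 
cv2.imwrite("pics/i.png",np.vstack([np.hstack([cv2.resize(cs["img"][130:300,250:440],None,fx=2,fy=2),cv2.resize(cd["img"][100:270,190:380],None,fx=2,fy=2)])]))
E
```

```text
time_s: 12.85
tcp_pos: [0.5491, 0.0007, 0.1443]
ee_rot: [[-1.0, 0.027, -0.0], [0.027, 1.0, 0.001], [0.0, 0.001, -1.0]]
wrist_force: [-0.1, -0.7, -3.1]
gripper_width: 0.363
t 12.85 tcp [0.5491 0.0007 0.1443] jaw 88.4 j6 -108.0 F [-0.1 -0.7 -3.1] w 31.6
turn units [ 0.001 -0.     0.001] | shift after turn [-0.821 -2.925  0.043] | shift before turn [-0.82  -2.925  0.039]
```

View pics/i.png

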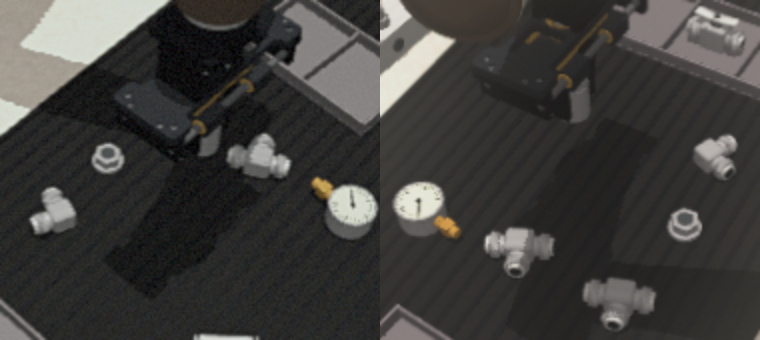

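Both views show the check valve hanging upright in the fingers (scene crop (210,138)). Carrying it to the +x compartment.

```bash
python3 -m crank '[[1,[-0.04,-0.15,0],[0,0,0]],[1,[-0.09,-0.3,0],[0,0,0]],[1,[-0.1,-0.36,0],[0,0,0]],[1,[-0.1,-0.36,0],[0,0,0]],[1,[-0.1,-0.36,0],[0,0,0]],[1,[-0.1,-0.36,0],[0,0,0]],[1,[-0.1,-0.36,0],[0,0,0]],[1,[-0.1,-0.36,0],[0,0,0]]]'; python3 -m crank '[[1,[-0.06,-0.2,0],[0,0,0]],[1,[-0.03,-0.1,0],[0,0,0]],[1,[0,0,0],[0,0,0]],[1,[0,0,0],[0,0,0]]]'; python3 plan.py 0.623 -0.294 0.0198 88.4
```

```text
time_s: 13.75
tcp_pos: [0.615, -0.2645, 0.1421]
ee_rot: [[-1.0, 0.027, -0.004], [0.027, 1.0, 0.001], [0.004, 0.001, -1.0]]
wrist_force: [1.4, -0.1, -2.3]
gripper_width: 0.361
time_s: 14.15
tcp_pos: [0.6233, -0.292, 0.1433]
ee_rot: [[-1.0, 0.027, -0.002], [0.027, 1.0, 0.001], [0.002, 0.001, -1.0]]
wrist_force: [0.2, 0.4, -2.1]
gripper_width: 0.363
t 14.15 tcp [ 0.6233 -0.292   0.1433] jaw 88.5 j6 -80.0 F [ 0.2  0.4 -2.1] w 31.6
turn units [ 0.001 -0.002  0.002] | shift after turn [ 0.003 -0.021  1.235] | shift before turn [ 0.    -0.022  1.235]
```

```bash
python3 -m crank '[[1,[0,-0.02,0.2],[0,0,0]],[1,[0,0,0.3],[0,0,0]],[1,[0,0,0.3],[0,0,0]],[1,[0,0,0.2],[0,0,0]],[1,[0,0,0.1],[0,0,0]],[1,[0,0,0.06],[0,0,0]],[1,[0,0,0.04],[0,0,0]],[1,[0,0,0],[0,0,0]]]'; python3 -m crank '[[1,[0,0,0],[0,0,0]],[1,[0,0,0],[0,0,0]]]'; python3 plan.py 0.623 -0.294 0.0188 88.4
```

```text
time_s: 14.95
tcp_pos: [0.6243, -0.2944, 0.025]
ee_rot: [[-1.0, 0.026, 0.001], [0.026, 1.0, -0.0], [-0.001, -0.0, -1.0]]
wrist_force: [0.4, 0.9, -2.5]
gripper_width: 0.366
time_s: 15.15
tcp_pos: [0.6244, -0.2948, 0.0254]
ee_rot: [[-1.0, 0.027, 0.002], [0.027, 1.0, -0.001], [-0.002, -0.0, -1.0]]
wrist_force: [0.3, -0.4, -2.2]
gripper_width: 0.364
t 15.15 tcp [ 0.6244 -0.2948  0.0254] jaw 88.5 j6 -80.0 F [ 0.3 -0.4 -2.2] w 31.6
turn units [-0.001  0.002  0.002] | shift after turn [0.015 0.007 0.066] | shift before turn [0.015 0.007 0.066]
```

```bash
python3 -m crank '[[1,[0.01,0,0.03],[0,0,0]],[1,[0,0,0.02],[0,0,0]],[1,[0,0,0],[0,0,0]],[1,[0,0,0],[0,0,0]]]'; python3 -m crank '[[1,[0,0,0.01],[0,0,0]],[1,[0,0,0],[0,0,0]],[1,[0,0,0],[0,0,0]]]'; python3 -m crank '[[1,[0,0,0.01],[0,0,0]],[1,[0,0,0],[0,0,0]],[1,[0,0,0],[0,0,0]]]'
```

```text
time_s: 15.55
tcp_pos: [0.6228, -0.2945, 0.0192]
ee_rot: [[-1.0, 0.027, -0.0], [0.027, 1.0, 0.0], [0.0, 0.0, -1.0]]
wrist_force: [0.3, -0.3, -2.8]
gripper_width: 0.363
time_s: 15.85
tcp_pos: [0.623, -0.2946, 0.0189]
ee_rot: [[-1.0, 0.027, 0.0], [0.027, 1.0, -0.0], [-0.0, -0.0, -1.0]]
wrist_force: [-1.0, 0.6, 2.1]
gripper_width: 0.367
time_s: 16.15
tcp_pos: [0.623, -0.2947, 0.0189]
ee_rot: [[-1.0, 0.026, 0.0], [0.026, 1.0, -0.001], [-0.0, -0.001, -1.0]]
wrist_force: [-2.8, 2.3, 6.1]
gripper_width: 0.365
```

```bash
python3 -m crank '[[-0.15,[0,0,0],[0,0,0]],[-0.15,[0,0,0],[0,0,0]],[-0.15,[0,0,0],[0,0,0]],[-0.15,[0,0,-0.1],[0,0,0]],[-0.15,[0,0,-0.3],[0,0,0]],[-0.15,[0,0,-0.4],[0,0,0]],[-0.15,[0,0,-0.4],[0,0,0]],[-0.4,[0,0,-0.1],[0,0,0]]]'; python3 plan.py 0.5578 0.1086 0.15 116.5; python3 - <<'E'
from h import *
cs=r.capture("scene"); cd=r.capture("side"); 
cv2.imwrite("pics/j.png",np.vstack([np.hstack([cv2.resize(cs["img"][230:400,150:340],None,fx=2,fy=2),cv2.resize(cd["img"][70:240,270:460],None,fx=2,fy=2)])]))
c=np.load("w1.npy",allow_pickle=True).item()
p=onz(c,[(400,30.5),(464,45)],.017);print("teeB run",p,p.mean(0),np.degrees(np.arctan2(*(p[1]-p[0])[1::-1])),np.linalg.norm(p[1]-p[0]))
E
```

```text
time_s: 16.95
tcp_pos: [0.6258, -0.2958, 0.1544]
ee_rot: [[-1.0, 0.026, 0.01], [0.026, 1.0, -0.004], [-0.011, -0.004, -1.0]]
wrist_force: [0.9, -0.1, -0.2]
gripper_width: 0.61
t 16.95 tcp [ 0.6258 -0.2958  0.1544] jaw 88.5 j6 -80.0 F [ 0.9 -0.1 -0.2] w 53.1
turn units [-0.008  0.012 -0.622] | shift after turn [-1.196  3.923  0.044] | shift before turn [0.784 4.026 0.019]
teeB run [[0.53163669 0.08503292 0.017     ]
 [0.59591683 0.11883752 0.017     ]] [0.56377676 0.10193522 0.017     ] 27.739649842972987 0.07262704454447233
```

View pics/j.png

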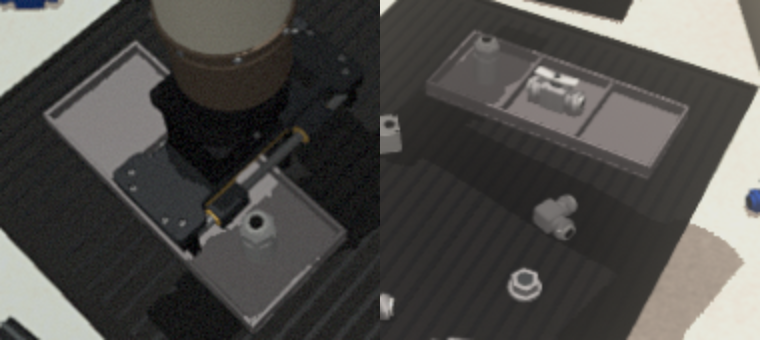

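The check valve stands upright in the +x compartment (scene crop (257,228), side crop (487,55)). Now tee B.

```bash
python3 -m crank '[[-0.5,[0.03,0.15,0],[0,0,0]],[-0.5,[0.06,0.3,0],[0,0,0]],[-0.5,[0.08,0.4,0],[0,0,0]],[-0.5,[0.08,0.4,0],[0,0,0]],[-0.5,[0.08,0.4,0],[0,0,0]],[-0.5,[0.08,0.4,0],[0,0,0]],[-0.5,[0.08,0.4,0],[0,0,0]],[-0.5,[0.08,0.4,0],[0,0,0]]]'; python3 -m crank '[[-0.5,[0.08,0.4,0],[0,0,0]],[-0.5,[0.07,0.35,0],[0,0,0]],[-0.5,[0.06,0.3,0],[0,0,0]],[-0.5,[0.02,0.1,0],[0,0,-0.1]],[-0.5,[0,0,0],[0,0,-0.18]],[-0.5,[0,0,0],[0,0,-0.18]],[-0.5,[0,0,0],[0,0,-0.17]],[-0.5,[0,0,0],[0,0,0]]]'; python3 -m crank '[[-0.5,[0,0,0],[0,0,0]],[-0.5,[0,0,0],[0,0,0]]]';python3 plan.py 0.5585 0.110 0.007 117
python3 - <<'E'
from h import *
c=r.capture("wrist");cv2.imwrite("pics/k.png",c["img"]); np.save("w2.npy",c,allow_pickle=True)
E
```

```text
time_s: 17.85
tcp_pos: [0.5712, -0.0061, 0.1453]
ee_rot: [[-1.0, 0.026, -0.004], [0.026, 1.0, -0.001], [0.004, -0.001, -1.0]]
wrist_force: [-0.9, -0.2, 0.8]
gripper_width: 0.752
time_s: 18.65
tcp_pos: [0.5519, 0.1076, 0.1454]
ee_rot: [[-0.892, -0.451, -0.004], [-0.451, 0.892, -0.001], [0.004, 0.0, -1.0]]
wrist_force: [-0.0, 0.6, -0.0]
gripper_width: 0.748
time_s: 18.85
tcp_pos: [0.553, 0.1075, 0.1466]
ee_rot: [[-0.893, -0.45, -0.001], [-0.45, 0.893, -0.001], [0.002, 0.0, -1.0]]
wrist_force: [-1.7, -0.2, -0.3]
gripper_width: 0.754
t 18.85 tcp [0.553  0.1075 0.1466] jaw 116.7 j6 -91.0 F [-1.7 -0.2 -0.3] w 65.6
turn units [ 0.    -0.002 -0.006] | shift after turn [-0.061 -0.002  1.396] | shift before turn [-0.063 -0.002  1.396]
```

View pics/k.png

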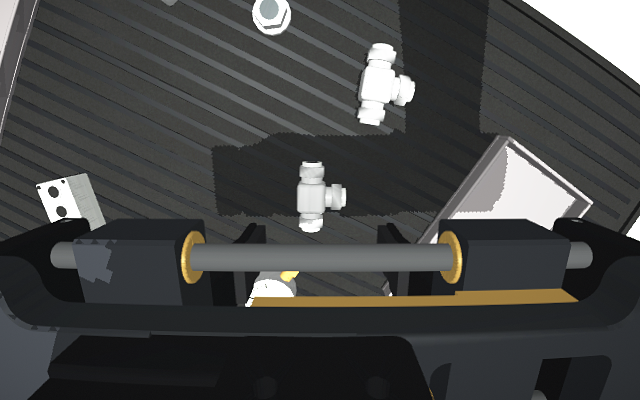

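The wrist view shows tee B's run from (312,162) to (311,231), lined up with the jaw axis, and its branch end at (347,196). Tee A's run goes from (380,44) to (369,124).

```bash
python3 - <<'E'
from h import *
c=np.load("w2.npy",allow_pickle=True).item()
for n,pts in (("B",[(312,162),(311.5,231),(347,196),(297,197)]),("A",[(380,44),(369.5,124),(414,90),(359,83)])):
    p=onz(c,pts,.017)[:,:2]; d=p[1]-p[0] if p[1,0]>p[0,0] else p[0]-p[1]
    yaw=np.arctan2(d[1],d[0]);nrm=np.array([-np.sin(yaw),np.cos(yaw)])
    m=p[:2].mean(0); e=(p[2]-m)@nrm; b=(p[3]-m)@nrm
    print(n,np.degrees(yaw),"mid",m,"len",np.linalg.norm(d),"branch",e,"back",b,"centre",m+nrm*(e+b)/2)
E
```

```text
B 25.78288723681901 mid [0.56247585 0.1016717 ] len 0.07262030175589212 branch 0.035984619296340094 back -0.015062085108892337 centre [0.55792559 0.11109153]
A 20.812102332556396 mid [0.43792787 0.10637572] len 0.07248507903763066 branch 0.03785979597044162 back -0.014922226372855474 centre [0.43385296 0.11709618]
```

```bash
python3 -m crank '[[-0.5,[-0.05,0,0.1],[0,0,0.01]],[-0.5,[0,0,0.3],[0,0,0]],[-0.5,[0,0,0.35],[0,0,0]],[-0.5,[0,0,0.3],[0,0,0]],[-0.5,[0,0,0.2],[0,0,0]],[-0.5,[0,0,0.08],[0,0,0]],[-0.5,[0,0,0],[0,0,0]],[-0.5,[0,0,0],[0,0,0]]]';python3 plan.py 0.558 0.1105 0.007 116
```

```text
time_s: 19.7
tcp_pos: [0.5589, 0.11, 0.015]
ee_rot: [[-0.896, -0.444, 0.001], [-0.444, 0.896, 0.0], [-0.002, -0.0, -1.0]]
wrist_force: [-1.1, 0.0, 0.8]
gripper_width: 0.75
t 19.7 tcp [0.5589 0.11   0.015 ] jaw 116.4 j6 -91.0 F [-1.1  0.   0.8] w 65.3
turn units [-0.     0.002  0.008] | shift after turn [0.006 0.008 0.08 ] | shift before turn [0.006 0.008 0.08 ]
```

```bash
python3 -m crank '[[-0.5,[0,0,0.07],[0,0,0]],[-0.5,[0,0,0],[0,0,0]],[1,[0,0,0],[0,0,0]],[1,[0,0,0],[0,0,0]],[1,[0,0,0],[0,0,0]],[1,[0,0,0],[0,0,0]],[1,[0,0,0],[0,0,0]]]';python3 plan.py 0.558 0.1105 0.007 116
```

```text
time_s: 20.4
tcp_pos: [0.5582, 0.1098, 0.0077]
ee_rot: [[-0.896, -0.444, 0.0], [-0.444, 0.896, 0.0], [-0.0, -0.0, -1.0]]
wrist_force: [-1.0, -0.9, 1.4]
gripper_width: 0.549
t 20.4 tcp [0.5582 0.1098 0.0077] jaw 116.4 j6 -91.0 F [-1.  -0.9  1.4] w 47.7
turn units [-0.     0.001  0.008] | shift after turn [-0.001  0.007  0.007] | shift before turn [-0.001  0.007  0.007]
```

```bash
python3 -m crank '[[1,[0,0,0],[0,0,0]],[1,[0,0,-0.1],[0,0,0]],[1,[0,0,-0.25],[0,0,0]],[1,[0,0,-0.35],[0,0,0]],[1,[0,0,-0.4],[0,0,0]],[1,[0,0,-0.2],[0,0,0.12]],[1,[0,0,0],[0,0,0.18]],[1,[0,0,0],[0,0,0.18]]]';python3 -m crank '[[1,[0,0,0],[0,0,0.14]],[1,[0,0,0],[0,0,0]],[1,[0,0,0],[0,0,0]]]'; python3 plan.py 0.419 -0.288 0.13 88.4
```

```text
time_s: 21.2
tcp_pos: [0.5579, 0.1098, 0.1385]
ee_rot: [[-0.997, -0.077, 0.001], [-0.077, 0.997, 0.001], [-0.001, 0.001, -1.0]]
wrist_force: [0.2, -0.8, -2.2]
gripper_width: 0.552
time_s: 21.5
tcp_pos: [0.5578, 0.1096, 0.1373]
ee_rot: [[-1.0, 0.024, -0.0], [0.024, 1.0, -0.0], [0.0, -0.0, -1.0]]
wrist_force: [0.5, 0.5, -1.2]
gripper_width: 0.548
t 21.5 tcp [0.5578 0.1096 0.1373] jaw 88.6 j6 -119.0 F [ 0.5  0.5 -1.2] w 47.7
turn units [-0.    -0.001  0.004] | shift after turn [ 1.276 -4.013  0.073] | shift before turn [ 1.29  -4.008  0.074]
```

```bash
python3 -m crank '[[1,[0.05,-0.15,0],[0,0,0]],[1,[0.1,-0.3,0],[0,0,0]],[1,[0.12,-0.38,0],[0,0,0]],[1,[0.12,-0.38,0],[0,0,0]],[1,[0.12,-0.38,0],[0,0,0]],[1,[0.12,-0.38,0],[0,0,0]],[1,[0.12,-0.38,0],[0,0,0]],[1,[0.12,-0.38,0],[0,0,0]]]'; python3 -m crank '[[1,[0.12,-0.38,0],[0,0,0]],[1,[0.12,-0.38,0],[0,0,0]],[1,[0.1,-0.3,0],[0,0,0]],[1,[0.06,-0.2,0],[0,0,0]],[1,[0.01,-0.02,0],[0,0,0]],[1,[0,0,0],[0,0,0]],[1,[0,0,0],[0,0,0]]]'; python3 plan.py 0.419 -0.288 0.012 88.4
```

```text
time_s: 22.3
tcp_pos: [0.4623, -0.1627, 0.1375]
ee_rot: [[-1.0, 0.025, -0.0], [0.025, 1.0, 0.0], [0.0, 0.0, -1.0]]
wrist_force: [0.3, -0.3, -2.2]
gripper_width: 0.551
time_s: 23.0
tcp_pos: [0.4192, -0.2873, 0.1373]
ee_rot: [[-1.0, 0.026, -0.0], [0.026, 1.0, 0.0], [0.0, 0.0, -1.0]]
wrist_force: [-0.2, 0.1, -1.8]
gripper_width: 0.547
t 23.0 tcp [ 0.4192 -0.2873  0.1373] jaw 88.5 j6 -75.0 F [-0.2  0.1 -1.8] w 47.6
turn units [ 0.    -0.     0.003] | shift after turn [ 0.002 -0.008  1.253] | shift before turn [ 0.002 -0.008  1.253]
```

```bash
python3 -m crank '[[1,[0,-0.01,0.2],[0,0,0]],[1,[0,0,0.3],[0,0,0]],[1,[0,0,0.3],[0,0,0]],[1,[0,0,0.2],[0,0,0]],[1,[0,0,0.12],[0,0,0]],[1,[0,0,0.06],[0,0,0]],[1,[0,0,0],[0,0,0]],[1,[0,0,0],[0,0,0]]]'; python3 plan.py 0.419 -0.288 0.0117 88.4
```

```text
time_s: 23.8
tcp_pos: [0.4203, -0.2888, 0.0202]
ee_rot: [[-1.0, 0.026, 0.002], [0.026, 1.0, -0.001], [-0.002, -0.001, -1.0]]
wrist_force: [-0.9, -0.1, -0.6]
gripper_width: 0.548
t 23.8 tcp [ 0.4203 -0.2888  0.0202] jaw 88.5 j6 -75.0 F [-0.9 -0.1 -0.6] w 47.7
turn units [-0.001  0.002  0.003] | shift after turn [0.013 0.008 0.085] | shift before turn [0.013 0.008 0.085]
```

```bash
python3 -m crank '[[1,[0,0,0.04],[0,0,0]],[1,[0,0,0.03],[0,0,0]],[1,[0,0,0],[0,0,0]],[1,[0,0,0],[0,0,0]]]';python3 -m crank '[[1,[0,0,0.01],[0,0,0]],[1,[0,0,0],[0,0,0]],[1,[0,0,0],[0,0,0]]]'
```

```text
time_s: 24.2
tcp_pos: [0.4194, -0.2888, 0.0125]
ee_rot: [[-1.0, 0.027, 0.0], [0.027, 1.0, -0.0], [-0.0, -0.0, -1.0]]
wrist_force: [-0.9, -0.1, -1.8]
gripper_width: 0.549
time_s: 24.5
tcp_pos: [0.4196, -0.2889, 0.0117]
ee_rot: [[-1.0, 0.026, 0.001], [0.026, 1.0, -0.0], [-0.001, -0.0, -1.0]]
wrist_force: [-0.5, -0.2, 1.6]
gripper_width: 0.546
```

```bash
python3 -m crank '[[1,[0,0,0.01],[0,0,0]],[1,[0,0,0],[0,0,0]],[1,[0,0,0],[0,0,0]]]'
```

```text
time_s: 24.8
tcp_pos: [0.4196, -0.2889, 0.0116]
ee_rot: [[-1.0, 0.026, 0.001], [0.026, 1.0, -0.0], [-0.001, -0.0, -1.0]]
wrist_force: [-3.1, 1.9, 8.7]
gripper_width: 0.553
```

```bash
python3 -m crank '[[-0.38,[0,0,0],[0,0,0]],[-0.38,[0,0,0],[0,0,0]],[-0.38,[0,0,0],[0,0,0]],[-0.38,[0,0,-0.1],[0,0,0]],[-0.38,[0,0,-0.3],[0,0,0]],[-0.38,[0,0,-0.4],[0,0,0]],[-0.38,[0,0,-0.4],[0,0,0]],[-0.5,[0,0,-0.1],[0,0,0]]]'; python3 plan.py 0.4345 0.1165 0.14 110.5; python3 - <<'E'
from h import *
cs=r.capture("scene"); cd=r.capture("side"); 
cv2.imwrite("pics/l.png",np.vstack([np.hstack([cv2.resize(cs["img"][230:400,150:340],None,fx=2,fy=2),cv2.resize(cd["img"][70:240,270:460],None,fx=2,fy=2)])]))
E
```

```text
time_s: 25.6
tcp_pos: [0.422, -0.2899, 0.1457]
ee_rot: [[-1.0, 0.026, 0.009], [0.026, 1.0, -0.004], [-0.009, -0.004, -1.0]]
wrist_force: [0.5, -0.6, 0.1]
gripper_width: 0.717
t 25.6 tcp [ 0.422  -0.2899  0.1457] jaw 88.5 j6 -75.0 F [ 0.5 -0.6  0.1] w 62.4
turn units [-0.007  0.011 -0.488] | shift after turn [-1.54   3.763  0.057] | shift before turn [-0.02   4.066  0.042]
```

View pics/l.png

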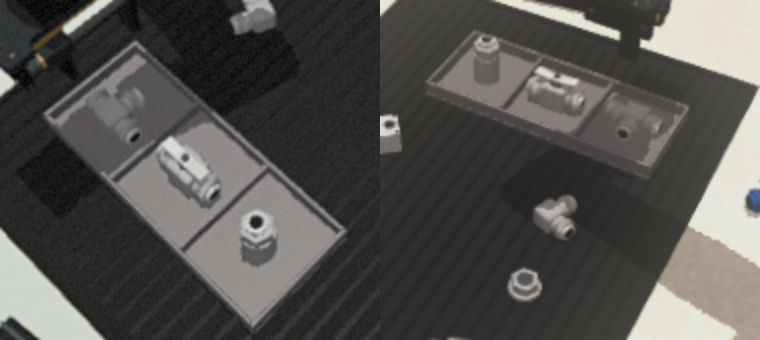

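Tray three is complete: tee (115,110), ball valve (190,170) and check valve (258,230) in the scene crop, all flat or upright. Now tee A.

```bash
python3 -m crank '[[-0.5,[0,0.15,0],[0,0,0]],[-0.5,[0,0.3,0],[0,0,0]],[-0.5,[0,0.38,0],[0,0,0]],[-0.5,[0,0.38,0],[0,0,0]],[-0.5,[0,0.38,0],[0,0,0]],[-0.5,[0,0.38,0],[0,0,0]],[-0.5,[0,0.38,0],[0,0,0]],[-0.5,[0,0.38,0],[0,0,0]]]'; python3 -m crank '[[-0.5,[0,0.38,0],[0,0,0]],[-0.5,[0,0.38,0],[0,0,0]],[-0.5,[0,0.3,0],[0,0,0]],[-0.5,[0,0.2,0],[0,0,-0.1]],[-0.5,[0,0.06,0],[0,0,-0.18]],[-0.5,[0,0,0],[0,0,-0.18]],[-0.5,[0,0,0],[0,0,-0.03]],[-0.5,[0,0,0],[0,0,0]]]';  python3 -m crank '[[-0.5,[0,0,0],[0,0,0]],[-0.5,[0,0,0],[0,0,0]]]';python3 plan.py 0.4345 0.1165 0.007 110.5
python3 - <<'E'
from h import *
c=r.capture("wrist");cv2.imwrite("pics/m.png",c["img"]); np.save("w3.npy",c,allow_pickle=True)
E
```

```text
time_s: 26.5
tcp_pos: [0.4253, -0.0146, 0.1389]
ee_rot: [[-1.0, 0.027, -0.003], [0.027, 1.0, -0.001], [0.003, -0.001, -1.0]]
wrist_force: [0.4, 0.2, 0.8]
gripper_width: 0.748
time_s: 27.3
tcp_pos: [0.429, 0.1157, 0.1393]
ee_rot: [[-0.937, -0.348, -0.002], [-0.348, 0.937, -0.001], [0.002, -0.0, -1.0]]
wrist_force: [1.0, 0.1, -0.4]
gripper_width: 0.748
time_s: 27.5
tcp_pos: [0.4296, 0.1158, 0.1401]
ee_rot: [[-0.937, -0.349, -0.001], [-0.349, 0.937, -0.0], [0.001, -0.0, -1.0]]
wrist_force: [-0.2, 0.8, 0.0]
gripper_width: 0.754
t 27.5 tcp [0.4296 0.1158 0.1401] jaw 110.4 j6 -106.0 F [-0.2  0.8  0. ] w 65.6
turn units [-0.    -0.001 -0.002] | shift after turn [-0.049 -0.011  1.331] | shift before turn [-0.05  -0.01   1.331]
```

View pics/m.png

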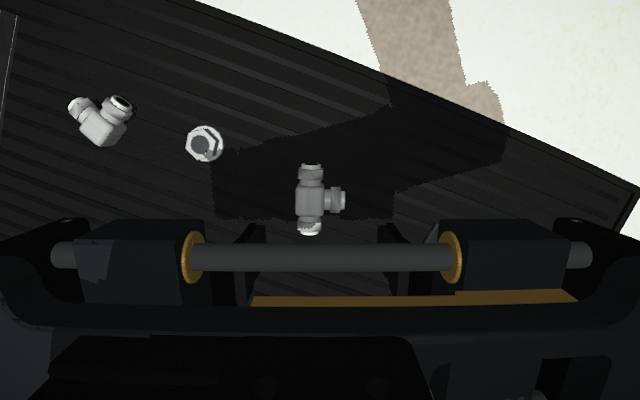

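Tee A is lined up with the jaw axis, run (310,164)–(309,235), branch end (345,200). Descending.

```bash
python3 - <<'E'
from h import *
c=np.load("w3.npy",allow_pickle=True).item()
p=onz(c,[(311,163.5),(309.5,235),(345.5,200),(295.5,199)],.017)[:,:2]; d=p[1]-p[0]
yaw=np.arctan2(d[1],d[0]);nrm=np.array([-np.sin(yaw),np.cos(yaw)]);m=p[:2].mean(0)
e=(p[2]-m)@nrm; b=(p[3]-m)@nrm;print(np.degrees(yaw),m,np.linalg.norm(d),e,b,m+nrm*(e+b)/2)
E
python3 -m crank '[[-0.5,[-0.04,-0.01,0.1],[0,0,0]],[-0.5,[0,0,0.3],[0,0,0]],[-0.5,[0,0,0.35],[0,0,0]],[-0.5,[0,0,0.25],[0,0,0]],[-0.5,[0,0,0],[0,0,0]],[-0.5,[0,0,0],[0,0,0]]]';python3 plan.py 0.4345 0.1165 0.007 110.5
```

```text
18.649554825577034 [0.44019428 0.10819813] 0.07398210316740156 0.035314245939602765 -0.014757388960517733 [0.43690745 0.11793686]
time_s: 28.15
tcp_pos: [0.4341, 0.1165, 0.0402]
ee_rot: [[-0.937, -0.351, -0.001], [-0.351, 0.937, -0.001], [0.001, -0.001, -1.0]]
wrist_force: [0.9, 0.3, 0.4]
gripper_width: 0.756
t 28.15 tcp [0.4341 0.1165 0.0402] jaw 110.5 j6 -105.0 F [0.9 0.3 0.4] w 65.7
turn units [-0.001 -0.001  0.001] | shift after turn [-0.004 -0.001  0.332] | shift before turn [-0.004 -0.001  0.332]
```

```bash
python3 -m crank '[[-0.5,[-0.02,0,0.2],[0,0,0.02]],[-0.5,[0,0,0.12],[0,0,0]],[-0.5,[0,0,0],[0,0,0]],[-0.5,[0,0,0],[0,0,0]],[1,[0,0,0],[0,0,0]],[1,[0,0,0],[0,0,0]],[1,[0,0,0],[0,0,0]],[1,[0,0,0],[0,0,0]]]'; python3 -m crank '[[1,[0,0,0],[0,0,0]],[1,[0,0,0],[0,0,0]]]'; python3 plan.py 0.4355 0.1168 0.007 109.5
```

```text
time_s: 28.95
tcp_pos: [0.4361, 0.1175, 0.009]
ee_rot: [[-0.942, -0.336, 0.001], [-0.336, 0.942, 0.001], [-0.001, 0.0, -1.0]]
wrist_force: [0.2, -0.4, 5.2]
gripper_width: 0.545
time_s: 29.15
tcp_pos: [0.4361, 0.1175, 0.009]
ee_rot: [[-0.942, -0.336, 0.001], [-0.336, 0.942, 0.0], [-0.001, 0.0, -1.0]]
wrist_force: [-1.2, -0.8, 6.0]
gripper_width: 0.548
t 29.15 tcp [0.4361 0.1175 0.009 ] jaw 109.6 j6 -106.0 F [-1.2 -0.8  6. ] w 47.6
turn units [0.    0.001 0.003] | shift after turn [ 0.007 -0.004  0.02 ] | shift before turn [ 0.007 -0.004  0.02 ]
```

```bash
python3 -m crank '[[1,[0,0,-0.1],[0,0,0]],[1,[0,0,-0.25],[0,0,0]],[1,[0,0,-0.35],[0,0,0]],[1,[0,0,-0.4],[0,0,0]],[1,[0,0,-0.2],[0,0,0.1]],[1,[0,0,0],[0,0,0.18]],[1,[0,0,0],[0,0,0.18]],[1,[0,0,0],[0,0,0.11]]]';python3 -m crank '[[1,[0,0,0],[0,0,0]],[1,[0,0,0],[0,0,0]]]'; python3 plan.py 0.479 0.2996 0.14 84.1
python3 - <<'E'
from h import *
cs=r.capture("scene"); cd=r.capture("side")
o=(.530,.2944);a=np.radians(-5.9)
I=[]
for n,cam,(ox,oy) in (("s",cs,(340,90)),("d",cd,(130,230))):
    I.append(cv2.resize(cam["img"][oy:oy+140,ox:ox+180],None,fx=2,fy=2,interpolation=cv2.INTER_CUBIC))
    for x,y in [(-.104,-.062),(.104,-.062),(.104,.062),(-.104,.062)]:
        X=(o[0]+x*np.cos(a)-y*np.sin(a),o[1]+x*np.sin(a)+y*np.cos(a),.025); p=(proj(cam,[X])[0]-[ox,oy])*2; print(n,p.round(0))
cv2.imwrite("pics/n.png",np.hstack(I))
E
```

```text
time_s: 29.95
tcp_pos: [0.4349, 0.1169, 0.1385]
ee_rot: [[-0.994, 0.11, -0.001], [0.11, 0.994, 0.0], [0.001, 0.0, -1.0]]
wrist_force: [-0.9, 0.5, -3.2]
gripper_width: 0.548
time_s: 30.15
tcp_pos: [0.4352, 0.1171, 0.1382]
ee_rot: [[-0.995, 0.103, -0.001], [0.103, 0.995, -0.0], [0.001, -0.0, -1.0]]
wrist_force: [-0.4, -0.1, -3.4]
gripper_width: 0.548
t 30.15 tcp [0.4352 0.1171 0.1382] jaw 84.1 j6 -132.0 F [-0.4 -0.1 -3.4] w 47.7
turn units [-0.    -0.001 -0.001] | shift after turn [-0.248  1.861 -0.018] | shift before turn [-0.247  1.861 -0.018]
s [ 56. 112.]
s [183. 204.]
s [245. 153.]
s [120.  69.]
d [303. 150.]
d [136.  42.]
d [ 46. 134.]
d [216. 258.]
```

View pics/n.png

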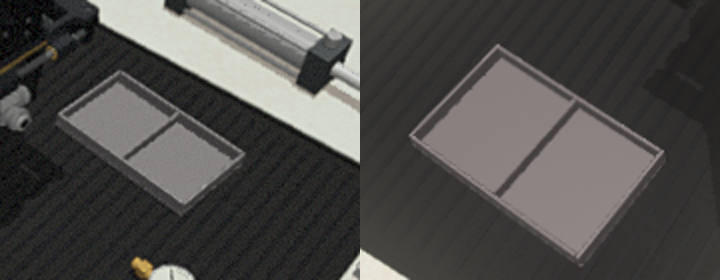

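Tray two's visible rim corners (scene crop (57,113), (244,153) and (121,72); side crop x minus 360, (304,153) and (218,260)) match the estimate within about 1.5 px.

```bash
python3 -m crank '[[1,[-0.02,0.15,0],[0,0,0]],[1,[-0.04,0.3,0],[0,0,0]],[1,[-0.05,0.38,0],[0,0,0]],[1,[-0.05,0.38,0],[0,0,0]],[1,[-0.05,0.35,0],[0,0,0]],[1,[-0.03,0.2,0],[0,0,0]],[1,[-0.01,0.1,0],[0,0,0]],[1,[0,0,0],[0,0,0]]]'; python3 -m crank '[[1,[0,0,0],[0,0,0]],[1,[0,0,0],[0,0,0]]]'; python3 plan.py 0.479 0.2996 0.013 84.1
```

```text
time_s: 31.05
tcp_pos: [0.48, 0.3009, 0.1378]
ee_rot: [[-0.995, 0.103, -0.0], [0.103, 0.995, -0.0], [0.0, -0.0, -1.0]]
wrist_force: [-0.8, -0.4, -2.9]
gripper_width: 0.547
time_s: 31.25
tcp_pos: [0.4797, 0.2985, 0.1383]
ee_rot: [[-0.994, 0.106, -0.001], [0.106, 0.994, -0.001], [0.001, -0.001, -1.0]]
wrist_force: [-0.8, -0.2, -2.5]
gripper_width: 0.548
t 31.25 tcp [0.4797 0.2985 0.1383] jaw 83.9 j6 -144.0 F [-0.8 -0.2 -2.5] w 47.7
turn units [-0.001 -0.001 -0.004] | shift after turn [0.008 0.01  1.253] | shift before turn [0.007 0.011 1.253]
```

```bash
python3 -m crank '[[1,[0.01,0.01,0.2],[0,0,0]],[1,[0,0,0.3],[0,0,0]],[1,[0,0,0.3],[0,0,0]],[1,[0,0,0.2],[0,0,0]],[1,[0,0,0.12],[0,0,0]],[1,[0,0,0.06],[0,0,0]],[1,[0,0,0],[0,0,0]],[1,[0,0,0],[0,0,0]]]'; python3 plan.py 0.479 0.2996 0.013 84.1
```

```text
time_s: 32.05
tcp_pos: [0.4799, 0.3012, 0.0215]
ee_rot: [[-0.994, 0.105, 0.002], [0.105, 0.994, 0.001], [-0.001, 0.002, -1.0]]
wrist_force: [-0.2, -0.0, -0.9]
gripper_width: 0.545
t 32.05 tcp [0.4799 0.3012 0.0215] jaw 84.0 j6 -145.0 F [-0.2 -0.  -0.9] w 47.4
turn units [ 0.002  0.002 -0.003] | shift after turn [ 0.007 -0.017  0.085] | shift before turn [ 0.007 -0.017  0.085]
```

```bash
python3 -m crank '[[1,[0,-0.01,0.04],[0,0,0]],[1,[0,0,0.03],[0,0,0]],[1,[0,0,0],[0,0,0]],[1,[0,0,0],[0,0,0]]]';python3 -m crank '[[1,[0,0,0.01],[0,0,0]],[1,[0,0,0],[0,0,0]],[1,[0,0,0],[0,0,0]]]'
```

```text
time_s: 32.45
tcp_pos: [0.4791, 0.2998, 0.0134]
ee_rot: [[-0.994, 0.105, 0.0], [0.105, 0.994, 0.0], [-0.0, 0.0, -1.0]]
wrist_force: [-1.1, -0.6, -2.4]
gripper_width: 0.549
time_s: 32.75
tcp_pos: [0.4793, 0.2999, 0.013]
ee_rot: [[-0.994, 0.105, 0.001], [0.105, 0.994, 0.0], [-0.001, 0.0, -1.0]]
wrist_force: [-1.5, -0.6, 4.4]
gripper_width: 0.548
```

```bash
python3 -m crank '[[1,[0,0,0.01],[0,0,0]],[1,[0,0,0],[0,0,0]],[1,[0,0,0],[0,0,0]]]'
```

```text
time_s: 33.05
tcp_pos: [0.4793, 0.2999, 0.013]
ee_rot: [[-0.995, 0.104, 0.001], [0.104, 0.995, 0.0], [-0.001, 0.0, -1.0]]
wrist_force: [-3.1, -1.1, 11.0]
gripper_width: 0.552
```

```bash
python3 -m crank '[[-0.38,[0,0,0],[0,0,0]],[-0.38,[0,0,0],[0,0,0]],[-0.38,[0,0,0],[0,0,0]],[-0.38,[0,0,-0.1],[0,0,0]],[-0.38,[0,0,-0.3],[0,0,0]],[-0.38,[0,0,-0.4],[0,0,0]],[-0.38,[0,0,-0.4],[0,0,0]],[-0.5,[0,0,-0.1],[0,0,0]]]'; python3 plan.py 0.682 0.109 0.14 81; python3 - <<'E'
from h import *
cs=r.capture("scene"); cd=r.capture("side"); 
cv2.imwrite("pics/o.png",np.hstack([cv2.resize(cs["img"][90:230,340:520],None,fx=2,fy=2),cv2.resize(cd["img"][230:370,130:310],None,fx=2,fy=2)]))
E
```

```text
time_s: 33.85
tcp_pos: [0.4814, 0.3017, 0.1471]
ee_rot: [[-0.995, 0.104, 0.008], [0.104, 0.995, 0.007], [-0.007, 0.007, -1.0]]
wrist_force: [0.6, 0.5, 0.8]
gripper_width: 0.721
t 33.85 tcp [0.4814 0.3017 0.1471] jaw 84.0 j6 -144.0 F [0.6 0.5 0.8] w 62.7
turn units [0.01  0.009 0.067] | shift after turn [-2.282 -1.589  0.071] | shift before turn [-2.194 -1.708  0.074]
```

View pics/o.png

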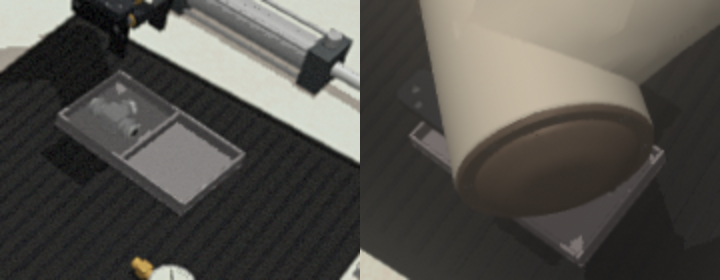

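Tee A lies flat in tray two's -x compartment (scene crop (115,110)). The gauge is last.

```bash
python3 -m crank '[[-0.7,[-0.15,-0.1,0],[0,0,0.06]],[-0.7,[-0.28,-0.2,0],[0,0,0]],[-0.7,[-0.32,-0.24,0],[0,0,0]],[-0.7,[-0.32,-0.24,0],[0,0,0]],[-0.7,[-0.32,-0.24,0],[0,0,0]],[-0.7,[-0.32,-0.24,0],[0,0,0]],[-0.7,[-0.28,-0.2,0],[0,0,0]],[-0.7,[-0.18,-0.13,0],[0,0,0]]]'; python3 -m crank '[[-0.7,[-0.06,-0.01,0],[0,0,0]],[-0.7,[0,0,0],[0,0,0]],[-0.7,[0,0,0],[0,0,0]]]'; python3 plan.py 0.682 0.109 0.008 81
python3 - <<'E'
from h import *
c=r.capture("wrist");cv2.imwrite("pics/p.png",c["img"]); np.save("w4.npy",c,allow_pickle=True)
E
```

```text
time_s: 34.75
tcp_pos: [0.6703, 0.1079, 0.1385]
ee_rot: [[-0.988, 0.154, -0.004], [0.154, 0.988, -0.001], [0.004, -0.002, -1.0]]
wrist_force: [-0.4, 0.1, 0.0]
gripper_width: 0.849
time_s: 35.05
tcp_pos: [0.6748, 0.1089, 0.1401]
ee_rot: [[-0.988, 0.151, -0.002], [0.151, 0.988, -0.0], [0.002, -0.001, -1.0]]
wrist_force: [0.3, 0.0, 0.2]
gripper_width: 0.853
t 35.05 tcp [0.6748 0.1089 0.1401] jaw 81.3 j6 -121.0 F [0.3 0.  0.2] w 74.2
turn units [-0.001 -0.003  0.007] | shift after turn [-0.071  0.012  1.321] | shift before turn [-0.074  0.013  1.321]
```

View pics/p.png

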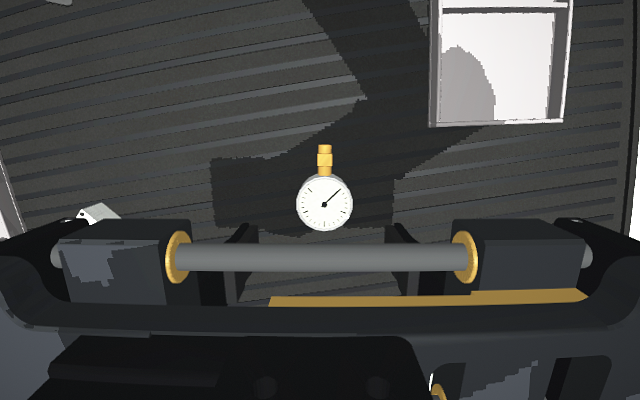

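The dial centre is at (324,204) and the stem points straight up the image, so the jaws are square to it.

```bash
python3 - <<'E'
from h import *
c=np.load("w4.npy",allow_pickle=True).item();print(onz(c,[(324,204),(324.5,145)],.033))
E
python3 -m crank '[[-0.7,[-0.07,0.01,0.1],[0,0,0]],[-0.7,[0,0,0.3],[0,0,0]],[-0.7,[0,0,0.35],[0,0,0]],[-0.7,[0,0,0.25],[0,0,0]],[-0.7,[0,0,0],[0,0,0]],[-0.7,[0,0,0],[0,0,0]]]';python3 plan.py 0.682 0.109 0.008 81
```

```text
[[0.68164363 0.11046917 0.033     ]
 [0.62706694 0.1192414  0.033     ]]
time_s: 35.7
tcp_pos: [0.683, 0.1087, 0.0413]
ee_rot: [[-0.989, 0.151, -0.0], [0.151, 0.989, -0.001], [0.0, -0.001, -1.0]]
wrist_force: [1.0, -0.8, 1.0]
gripper_width: 0.852
t 35.7 tcp [0.683  0.1087 0.0413] jaw 81.3 j6 -121.0 F [ 1.  -0.8  1. ] w 74.1
turn units [-0.001 -0.     0.008] | shift after turn [0.011 0.001 0.333] | shift before turn [0.011 0.001 0.333]
```

```bash
python3 -m crank '[[-0.7,[0.01,0.01,0.2],[0,0,0]],[-0.7,[0,0,0.12],[0,0,0]],[-0.7,[0,0,0],[0,0,0]],[-0.7,[0,0,0],[0,0,0]],[1,[0,0,0],[0,0,0]],[1,[0,0,0],[0,0,0]],[1,[0,0,0],[0,0,0]],[1,[0,0,0],[0,0,0]]]'; python3 -m crank '[[1,[0,0,0],[0,0,0]],[1,[0,0,0],[0,0,0]]]'; python3 plan.py 0.682 0.1095 0.008 81
```

```text
time_s: 36.5
tcp_pos: [0.6824, 0.1097, 0.0099]
ee_rot: [[-0.988, 0.152, 0.001], [0.152, 0.988, 0.0], [-0.001, 0.001, -1.0]]
wrist_force: [0.3, 0.2, 1.2]
gripper_width: 0.595
time_s: 36.7
tcp_pos: [0.6823, 0.1096, 0.0099]
ee_rot: [[-0.988, 0.152, 0.001], [0.152, 0.988, 0.0], [-0.001, 0.0, -1.0]]
wrist_force: [-0.1, 0.7, 2.1]
gripper_width: 0.595
t 36.7 tcp [0.6823 0.1096 0.0099] jaw 81.3 j6 -121.0 F [-0.1  0.7  2.1] w 51.8
turn units [0.    0.001 0.006] | shift after turn [ 0.003 -0.002  0.019] | shift before turn [ 0.003 -0.002  0.019]
```

```bash
python3 -m crank '[[1,[0,0,-0.1],[0,0,0]],[1,[0,0,-0.25],[0,0,0]],[1,[0,0,-0.35],[0,0,0]],[1,[0,0,-0.4],[0,0,0]],[1,[0,0,-0.2],[0,0,-0.06]],[1,[0,0,0],[0,0,0]],[1,[0,0,0],[0,0,0]]]'; python3 plan.py 0.595 0.2876 0.14 84.1
python3 - <<'E'
from h import *
cs=r.capture("scene"); cd=r.capture("side"); 
cv2.imwrite("pics/q.png",np.hstack([cv2.resize(cs["img"][120:260,340:520],None,fx=2,fy=2),cv2.resize(cd["img"][110:250,130:310],None,fx=2,fy=2)]))
E
```

```text
time_s: 37.4
tcp_pos: [0.681, 0.1093, 0.1384]
ee_rot: [[-0.994, 0.107, -0.002], [0.107, 0.994, 0.0], [0.002, 0.0, -1.0]]
wrist_force: [-0.9, 0.1, -3.4]
gripper_width: 0.597
t 37.4 tcp [0.681  0.1093 0.1384] jaw 83.9 j6 -119.0 F [-0.9  0.1 -3.4] w 52.0
turn units [ 0.    -0.003 -0.005] | shift after turn [ 1.039  1.685 -0.016] | shift before turn [ 1.045  1.681 -0.014]
```

View pics/q.png

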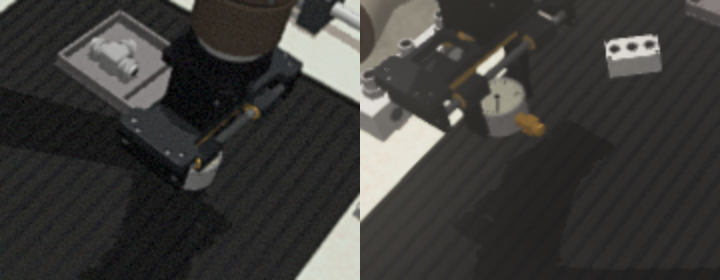

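The gauge is held level with its dial up (side crop (503,105)). Carrying it over.

```bash
python3 -m crank '[[1,[0.08,0.13,0],[0,0,0]],[1,[0.15,0.25,0],[0,0,0]],[1,[0.2,0.32,0],[0,0,0]],[1,[0.2,0.32,0],[0,0,0]],[1,[0.18,0.3,0],[0,0,0]],[1,[0.13,0.2,0],[0,0,0]],[1,[0.08,0.14,0],[0,0,0]],[1,[0.02,0.02,0],[0,0,0]]]'; python3 -m crank '[[1,[0,0,0],[0,0,0]],[1,[0,0,0],[0,0,0]]]'; python3 plan.py 0.595 0.2876 0.0139 84.1
```

```text
time_s: 38.3
tcp_pos: [0.595, 0.2892, 0.1383]
ee_rot: [[-0.995, 0.103, -0.001], [0.103, 0.995, -0.001], [0.001, -0.001, -1.0]]
wrist_force: [0.1, -0.8, -2.0]
gripper_width: 0.589
time_s: 38.5
tcp_pos: [0.5965, 0.2865, 0.139]
ee_rot: [[-0.994, 0.106, -0.001], [0.106, 0.994, -0.001], [0.0, -0.001, -1.0]]
wrist_force: [0.5, -0.1, -1.8]
gripper_width: 0.592
t 38.5 tcp [0.5965 0.2865 0.139 ] jaw 83.9 j6 -136.0 F [ 0.5 -0.1 -1.8] w 51.5
turn units [-0.001 -0.001 -0.004] | shift after turn [0.016 0.009 1.251] | shift before turn [0.015 0.01  1.251]
```

```bash
python3 -m crank '[[1,[0.01,0.01,0.2],[0,0,0]],[1,[0,0,0.3],[0,0,0]],[1,[0,0,0.3],[0,0,0]],[1,[0,0,0.2],[0,0,0]],[1,[0,0,0.12],[0,0,0]],[1,[0,0,0.05],[0,0,0]],[1,[0,0,0],[0,0,0]],[1,[0,0,0],[0,0,0]]]'; python3 plan.py 0.595 0.2876 0.0139 84.1
```

```text
time_s: 39.3
tcp_pos: [0.5963, 0.2889, 0.0236]
ee_rot: [[-0.994, 0.105, 0.002], [0.105, 0.994, 0.001], [-0.002, 0.001, -1.0]]
wrist_force: [0.4, -0.4, -1.7]
gripper_width: 0.593
t 39.3 tcp [0.5963 0.2889 0.0236] jaw 84.0 j6 -136.0 F [ 0.4 -0.4 -1.7] w 51.6
turn units [ 0.002  0.002 -0.003] | shift after turn [ 0.012 -0.014  0.097] | shift before turn [ 0.012 -0.014  0.097]
```

```bash
python3 -m crank '[[1,[0,-0.01,0.04],[0,0,0]],[1,[0,0,0.04],[0,0,0]],[1,[0,0,0],[0,0,0]],[1,[0,0,0],[0,0,0]]]';python3 -m crank '[[1,[0,0,0.01],[0,0,0]],[1,[0,0,0],[0,0,0]],[1,[0,0,0],[0,0,0]]]'
```

```text
time_s: 39.7
tcp_pos: [0.5952, 0.2876, 0.0144]
ee_rot: [[-0.994, 0.105, -0.0], [0.105, 0.994, -0.0], [-0.0, -0.0, -1.0]]
wrist_force: [0.8, 0.2, -2.4]
gripper_width: 0.593
time_s: 40.0
tcp_pos: [0.5955, 0.2877, 0.0139]
ee_rot: [[-0.994, 0.105, 0.001], [0.105, 0.994, 0.0], [-0.001, 0.0, -1.0]]
wrist_force: [-0.3, 0.1, 0.8]
gripper_width: 0.596
```

```bash
python3 -m crank '[[1,[0,0,0.01],[0,0,0]],[1,[0,0,0],[0,0,0]],[1,[0,0,0],[0,0,0]]]'
```

```text
time_s: 40.3
tcp_pos: [0.5955, 0.2877, 0.0138]
ee_rot: [[-0.995, 0.105, 0.001], [0.105, 0.995, 0.0], [-0.001, 0.0, -1.0]]
wrist_force: [-2.3, -0.8, 5.8]
gripper_width: 0.593
```

```bash
python3 -m crank '[[-0.5,[0,0,0],[0,0,0]],[-0.5,[0,0,0],[0,0,0]],[-0.5,[0,0,0],[0,0,0]],[-0.5,[0,0,-0.1],[0,0,0]],[-0.5,[0,0,-0.3],[0,0,0]],[-0.5,[0,0,-0.4],[0,0,0]],[-0.5,[0,0,-0.4],[0,0,0]],[-0.5,[0,0,-0.4],[0,0,0]]]'; python3 -m crank '[[-0.5,[0,-0.3,0],[0,0,0]],[-0.5,[0,-0.4,0],[0,0,0]],[-0.5,[0,-0.4,0],[0,0,0]],[-0.5,[0,-0.4,0],[0,0,0]],[-0.5,[0,-0.4,0],[0,0,0]],[-0.5,[0,-0.4,0],[0,0,0]],[-0.5,[0,-0.2,0],[0,0,0]],[-0.5,[0,0,0],[0,0,0]]]'; python3 - <<'E'
from h import *
cs=r.capture("scene"); cd=r.capture("side"); w=r.capture("wrist"); np.save("f.npy",[cs,cd],allow_pickle=True)
for n,c in (("s",cs),("d",cd),("w",w)): cv2.imwrite(f"pics/z_{n}.png",c["img"])
E
```

```text
time_s: 41.1
tcp_pos: [0.5952, 0.2875, 0.1746]
ee_rot: [[-0.994, 0.105, 0.001], [0.105, 0.994, 0.0], [-0.001, 0.0, -1.0]]
wrist_force: [0.0, -0.4, -0.1]
gripper_width: 0.75
time_s: 41.9
tcp_pos: [0.5686, 0.0365, 0.1732]
ee_rot: [[-0.994, 0.108, 0.001], [0.108, 0.994, -0.0], [-0.001, 0.0, -1.0]]
wrist_force: [-0.3, 0.5, 0.6]
gripper_width: 0.751
```

View pics/z_s.png

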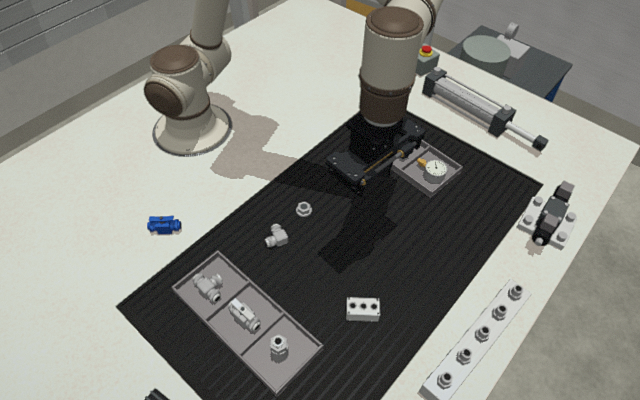

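View pics/z_d.png

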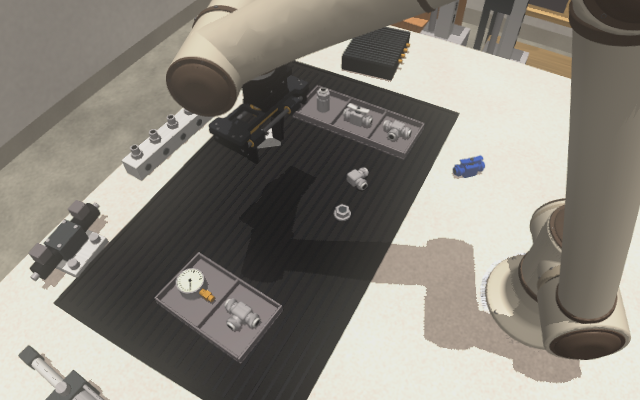

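The final views show all five parts in their compartments, e.g. the dial at scene (435,168) and side (189,280). The spares are at their original scene pixels (277,236), (304,209) and (363,309). A numeric check before I hand in.

```bash
python3 - <<'E'
from h import *
cs,cd=np.load("f.npy",allow_pickle=True)
def tri(a,b):
    (o1,d1),(o2,d2)=ray(cs,a),ray(cd,b);d1=d1[0];d2=d2[0]
    t=np.linalg.lstsq(np.c_[d1,-d2],o2-o1,rcond=None)[0];return (o1+t[0]*d1+o2+t[1]*d2)/2
def loc(p,o,a):
    a=np.radians(a);d=p-np.array([*o,.003]);return [d[0]*np.cos(a)+d[1]*np.sin(a),-d[0]*np.sin(a)+d[1]*np.cos(a),d[2]]
print("dial in tray two",np.round(loc(tri((435.5,168),(190,280.5)),(.53,.2944),-5.9),4))
print("check top in tray three",np.round(loc(tri((278.5,339.5),(323.5,90.5)),(.521,-.291),-1.6),4))
c0=np.load("scene.npy",allow_pickle=True).item()["img"].astype(int)
for n,(x,y) in dict(elbow=(277,236),plug=(304,209),port=(363,308)).items():
    a=c0[y-18:y+18,x-20:x+20].mean(2)>75; b=cs["img"][y-18:y+18,x-20:x+20].mean(2)>75
    print(n,np.argwhere(a).mean(0)-np.argwhere(b).mean(0))
print(r.finish_job())
E
```

```text
dial in tray two [ 0.0655 -0.0014  0.0312]
check top in tray three [0.0998 0.0007 0.0649]
elbow [-0.00786906  0.01167849]
plug [-0.02741703 -0.00535972]
port [-0.07539572  0.01630637]
the job is handed in; nothing more can be done
None
```

I made up both kits and handed the job in after about 42 s of robot time; the hand-in gives no verdict. Tray two holds a tee (-x) and the gauge (+x). Tray three holds the other tee (-x), the ball valve (middle) and the check valve (+x). I lowered each part until the wrist force showed it on the tray floor, then opened the fingers just enough to release it.

**Positions before hand-in:**

| Feature | Along tray x (mm) | Across, y (mm) | Height (mm) | Expected height (mm) |
|---|---|---|---|---|
| Gauge dial, tray two | +65.5 | -1 | 31 | 34 |
| Check valve top, tray three | +100 | +1 | 65 | 66 |

- **Gauge:** it sits about 14 mm off its compartment centre on purpose, so the stem clears the cross wall.
- **Tees and ball valve:** in the pictures they lie flat, the same way up as before. I did not triangulate them after release.
- **Spares:** the elbow, plug and port block have moved less than 0.1 px in the scene view.

**Disagreements:**
- **Grip on round parts:** the fingers read about 2 mm under nominal on the gauge (52 against 54 mm) and 1.3 mm under on the check valve. Both were held firmly and stayed level.
- **Tray two position:** the two cameras' separate estimates differed by about 8 mm in x. I used the mean, which matched the visible rim corners within about 2 px.

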